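# Hook out the sample tote and pack the transport case

## Task

Hold the pull hook by its grip, hook its tooth over the front lip of the white sample tote at the back of the low wire rack, and drag the tote forward until all of it is well clear of the rack; do not take hold of the tote with the gripper while it is still under the rack. Stand the hook on its foot on the open worktop away from the tote, then move every sample pot from the tote into the open transport case, standing upright on its floor. Finally swing the case's lid over and press its free edge down past the spring catch until it clicks shut, leaving the other things on the bench undisturbed.

Things in the scene. Friction and masses are not known exactly. Their poses are not given: they have to be found in the camera images.
- rack: Fixed low wire rack, 240 deep (x) x 330 wide (y) x 112 mm tall. Origin: centre of its underside, on the worktop. Open at front (own -x, front plane x=-120 mm) and back; solid sides at y=+-154..164 mm; roof 102 to 112 mm above the worktop; no floor: the tote stands on the worktop under it. Front faces roughly world +y (yaw about -1.5).
- tote: Loose white open tote, 104 (x) x 237 (y) x 38 mm, 0.3 kg, origin centre of underside, front = own -x. Front lip: wall x=-52..-48 mm, top z=38. Behind it an empty trough for the hook's tooth, x=-48..-23, floor z=4, full width. Then 4 cells at y=-86,-29,29,86, x=-20..48, floor z=4, partitions to z=30. Starts under the rack, lip 25 to 60 mm behind the rack's front plane.
- hook: Loose pull hook, 0.3 kg, stands on foot and tooth. Origin: centre of the foot's underside. Steel foot 64x64x10 mm; upright black grip, section 36 (x) x 24 (y), z=10..92. Steel shaft (14 wide, z=28..36) runs along own +x to a downward tooth: plate x=140..146 mm, 30 wide in y, z=36 down to 0. In use the shaft points into the rack, the tooth stands in the tote's trough; pull along own -x.
- hook_grip (a point): Point on the hook's grip axis, 70 mm above the underside of its foot: a good place to grip, across the 24 mm thickness (own y).
- hook_tooth (a point): Centre of the lower end of the hook's tooth, 143 mm along own +x from the foot's centre, level with the underside of the foot.
- pot_1: Sample pot 1 (screw pot with blue lid), 59 mm tall, 0.05 kg, may be absent. Lid 51 mm in diameter at z=45 to 59 mm, clear body 46 mm below it. Origin: centre of its underside; z is its axis. Starts upright in a cell of the tote. Grip it round the lid.
- pot_2: Sample pot 2 (screw pot with white lid), 59 mm tall, 0.05 kg, may be absent. Lid 51 mm in diameter at z=45 to 59 mm, clear body 46 mm below it. Origin: centre of its underside; z is its axis. Starts upright in a cell of the tote. Grip it round the lid.
- pot_3: Sample pot 3 (screw pot with blue lid), 59 mm tall, 0.05 kg, may be absent. Lid 51 mm in diameter at z=45 to 59 mm, clear body 46 mm below it. Origin: centre of its underside; z is its axis. Starts upright in a cell of the tote. Grip it round the lid.
- pot_4: Sample pot 4 (screw pot with white lid), 59 mm tall, 0.05 kg, may be absent. Lid 51 mm in diameter at z=45 to 59 mm, clear body 46 mm below it. Origin: centre of its underside; z is its axis. Starts upright in a cell of the tote. Grip it round the lid.
- case: Fixed grey transport case base, 170 (x) x 324 (y) x 38 mm tall, walls 5, floor top at z=5 mm. Origin: centre of underside; front = own -x; lid hinge along the back (+x). Inside 160 x 314 mm, no partitions. A steel spring catch stands outside the middle of the front wall (44 wide, 16 proud, 55 tall).
- case_lid (a joint): Lid angle, rad: 0 = shut, held by the catch; 1.9 = fully open (leaning back past upright); starts at 1.6 to 1.85. A stiff hinge keeps the lid where it is left (about 2 N at the free edge moves it). From about 0.085 rad down the catch resists; about 10 N at the middle of the free edge presses it past the catch to 0.
- lid_hinge (a point): Middle of the hinge line of the lid, fixed to the case at own x=+86.5 mm, z=38 mm. The hinge axis is the case's y axis.
- lid_edge (a point): Point on the lid's outer face at mid width, 165 mm from the hinge line: 8 mm short of the free edge, where to press. The lid is a shell 173 mm long from the hinge, 324 wide; its outer face lies 36 mm off the plane through the hinge line (above it when shut, so 74 mm above the worktop).
- bottle_100: Bystander: 100 ml bottle with blue cap, 56 mm across, 105 mm tall. Origin: centre of its underside.
- cell_box: Bystander: small black box 47x58x28 mm. Origin: centre of its underside.
- vial_2: Bystander: brown vial 22 mm across, 50 mm tall. Origin: centre of its underside.
- tip_box: Bystander: blue pipette tip box 91x122x64 mm on the roof of the rack. Origin: centre of its underside.
Not all that is in view belongs to the job. Leave any orange or turquoise look-alike of the pot_4 alone.

How it is judged:
On the way, in this order (a step that is already met when the one before it is completed fails the run):
1. the hook's tooth is down in the tote's trough behind the front lip, the tote still under the rack (x of hook_tooth in the frame of tote between -0.05 and -0.022 m and z of hook_tooth in the frame of tote below 0.03 m and y of hook_tooth in the frame of tote between -0.115 and 0.115 m and x of tote in the frame of rack above -0.1 m), for 0.1 s.
2. the tote has been drawn out, at least 20 mm clear of the rack's front, the tooth still behind its lip (x of hook_tooth in the frame of tote between -0.05 and -0.022 m and z of hook_tooth in the frame of tote below 0.03 m and y of hook_tooth in the frame of tote between -0.115 and 0.115 m and x of tote in the frame of rack below -0.192 m), for 0.1 s.
3. every pot stands upright in the case (x of pot_1 in the frame of case between -0.08 and 0.08 m and y of pot_1 in the frame of case between -0.157 and 0.157 m and z of each of pot_1, pot_2, pot_3, pot_4 in the frame of case below 0.012 m and angle between each of pot_1, pot_2, pot_3, pot_4's own z axis and vertical below 0.15 rad and x of pot_2 in the frame of case between -0.08 and 0.08 m and y of pot_2 in the frame of case between -0.157 and 0.157 m and x of pot_3 in the frame of case between -0.08 and 0.08 m and y of pot_3 in the frame of case between -0.157 and 0.157 m and x of pot_4 in the frame of case between -0.08 and 0.08 m and y of pot_4 in the frame of case between -0.157 and 0.157 m), for 0.2 s.
4. the lid is pressed past the catch (value of joint case_lid below 0.03 rad), for 0.2 s.
At the end, for the whole second after the job is handed in: Every pot present stands upright (within 0.15 rad) on the floor of the case, at rest; the lid is shut past its catch (below 0.03 rad); the tote is at least 20 mm clear of the rack's front plane; the hook stands upright on its foot on the worktop (within 0.1 rad), not touching the tote (all of step 3 and linear speed of each of pot_1, pot_2, pot_3, pot_4, hook, tote below 0.02 m/s and x of tote in the frame of rack below -0.192 m and value of joint case_lid below 0.03 rad and height (world z) of hook below 0.008 m and angle between hook's own z axis and vertical below 0.1 rad and contact force between hook and tote below 0.2 N).
It fails at once if a bystander is shifted more than 30 mm (distance of any of bottle_100, cell_box, vial_2, tip_box from where it was at the start of the episode above 0.03 m).
It fails at once if the gripper's fingers touch the tote while it is still under the rack (contact force between the fingers and tote above 1 N and x of tote in the frame of rack above -0.168 m).
Of pot_1, pot_2, pot_3, pot_4 only 2 to 4 are there at a start; the rules pass over those that are not, and their reading is None.
At some moment in a run one of hook, tote may be knocked a few centimetres aside while the robot is not near it.
It also fails if it takes over 210 s, if anything falls off the work surface, if the arm or the gripper's body presses on something with over 40 N, if the wrist force passes 120 N, or if a joint passes its speed limit or range.

## Robot

A 6-joint arm with a two-finger parallel gripper is mounted at the origin on a cart in front of the work surface, level with it; the furniture and walls round the work are solid. World frame = base frame: x ahead of the robot, y to its left, z up, the work surface at z = 0. Lengths are in m, angles in rad, forces in N, time in s.
With the tool pointing down it reaches from about 0.275 to 0.975 m from the base axis. Payload 8.4 kg.
Tool frame: the origin (TCP) lies midway between the tips of the shut fingers; the grasp point (between the pads) lies 19 mm behind it (grip_point_offset is the distance from the TCP to the grasp point, in m); z points along the fingers, y is the line along which they close (so a half turn about z gives the same grasp; the last joint's range is limited). The gripper opens to 92 mm and grips with 3 to 60 N. Pads are 20 mm wide; open, the fingers measure 128 mm over their backs; the gripper's body (75 mm by 189 mm) begins 69 mm behind the grasp point.
Start: joints at [-1.286, 0.353, 1.633, -0, 1.155, -0.002], TCP at [0.177, -0.599, 0.215] pointing down, gripper open.
Joint ranges: [-2.63, 2.63], [-0.92, 2.1], [0.06, 2.66], [-1.3, 4.44], [0, 2.69], [-3.02, 3.02]. Speed limits (rad/s): [2.22, 2.22, 2.79, 3.14, 3.14, 3.14].

## Interface

Orientations are given as [roll, pitch, yaw] about the fixed x, y, z axes, in that order (R = Rz(yaw) Ry(pitch) Rx(roll)).
In Python, from bench import * gives the robot as it stands.
- The arm moves only by the tool step_arm, never from a script. Its argument "rows" is a list of rows, each an object of numbers: "tx", "ty", "tz": the shift along the world's x, y, z in units of 20 cm (1.0 is 20 cm); "twist": the turn about the world's z in units of 180 degrees (1.0 is 180 degrees). In form: [{"tx": .., "ty": .., "tz": .., "twist": ..}, ...]. A call has 1 to 20 rows; each row is the pose to reach, as a shift and turn from the pose commanded when the call began, turning the shorter way round; what a row does not reach only later rows make up. A row lasts 1/8 s, in which the tool goes at most 62.5 mm and 10.7 degrees, less where a joint would pass 70% of its speed; a pose out of reach is approached as far as the arm can. A call with a number of a shift or a turn outside -1 to 1 is refused whole. A call with a gripper value outside its range is refused whole. "grip" is the opening, from 0 (shut) to 1 (fully open), set as the call begins (left out, the last holds). The fingers move at their own pace and stop on an object; "grip_force" is the grip in N (left out, the last holds). Time passes only in rows, so rows that repeat a pose let the fingers close. It gives the time, the measured TCP pose, the force, the opening and the grip force at its end, in the units of the state.
- observe(): the state, without advancing time (a new reading comes with each control period).
- capture(name): name is "scene" or "side" or "wrist"; returns (picture, depth): 480x640x3 uint8, red, green, blue; 480x640 float32, m along the optical axis (not along the pixel's ray), 0 where there is no reading.
- get_calibration(name): a dict with "mtx" (3x3 intrinsics, pixels), "distortion" ([k1, k2, p1, p2, k3] as OpenCV has them; the pictures are not rectified), "pose" (4x4, takes a point from camera to world coordinates). Camera axes: x right, y down, z forward; pixel columns grow to the right and rows downward; lengths in m; the calibration is good to about 2 mm. A picture is of the moment at which its call begins: read the wrist's pose just before it. get_calibration takes no time and is no camera call; for the wrist camera it gives the pose at the moment of the call.
- sign_off(): hands the job in; it is judged then, once.
Trained networks look in the newest picture that a camera, given by its name, has taken for a name from the list of things; names that differ only in an ending like _2 or _b are one class to them, and where a whole thing is asked for, a point or a joint stands for the part that bears it (a point fixed in the world has none). Each returns a list of dicts, best first, with "p" (0 to 1); they miss things now and then, are a little off and sometimes report something else, mostly with a low value. They report only what shows in the picture. A call takes as long as a camera call. They do not tell look-alikes from the thing itself.
- boxes_of(target, camera): "centre" ([x, y, z] in m, in world coordinates, good to about 4 mm: the middle of the surface that is visible of it).
- outline_of(target, camera): "pixels" (480x640 bool, what is visible of it).
- landmark_of(target, camera): "centre" ([x, y, z] in m, in world coordinates, good to about 4 mm: a listed point, or the origin of a listed thing).
The state is a dict: "time_s": time; "q": joint angles; "qvel": joint speeds; "tau": joint torques, N m; "ee_pos": TCP position; "tcp_rot": TCP orientation; "ft_force": force on the tool from outside, world axes, zero at the start; "ft_torque": the same for the moment, N m; "opening": opening from 0.0 (shut) to 1.0 (fully open); "finger_force": force on a finger pad.
Only numpy, scipy, OpenCV 4.12 (cv2) and the standard library are available. Lean on these libraries where they do the work, as an engineer would, in place of code of your own. Each camera call takes 0.05 s, during which the arm holds its last target. There are 200 camera calls.

## Working session

There is one attempt and no reset: what is moved stays moved. The work goes in short steps, Python scripts to look and compute and a tool call to move; the robot and the scene stay as the last step left them, time stands still between calls to the robot, and variables do not carry over. Pictures are saved under pics/ and viewed, at most 14 in all, crops included, and the job is handed in when it is done.

Besides the shell and the picture viewer there is one more tool, called after "Request:" as name(argument=value, ...), one argument or row to a line, values as JSON. step_arm: Moves the arm, as the interface text tells. Its arguments: {"type":"object","properties":{"rows":{"type":"array","items":{"type":"object","properties":{"tx":{"type":"number"},"ty":{"type":"number"},"tz":{"type":"number"},"twist":{"type":"number"}}}},"grip":{"type":"number"},"grip_force":{"type":"number"}},"required":["rows"]}

```bash
mkdir -p pics; ls; cat > h.py <<'E'
from bench import *
import numpy as np, cv2
def snap(cam,name):
    im,d=capture(cam); cv2.imwrite(f'pics/{name}.png',cv2.cvtColor(im,cv2.COLOR_RGB2BGR)); return im,d
def world(cam,uv,d,cal=None):
    c=cal or get_calibration(cam); K=np.array(c['mtx']);D=np.array(c['distortion']);T=np.array(c['pose'])
    uv=np.array(uv,float).reshape(-1,1,2); n=cv2.undistortPoints(uv,K,D)[:,0]
    d=np.array(d,float).reshape(-1)
    p=np.c_[n*d[:,None],d]; return p@T[:3,:3].T+T[:3,3]
def cloud(cam,mask,d):
    v,u=np.nonzero(mask&(d>0)); return world(cam,np.c_[u,v],d[v,u])
def at(cam,u,v,d): return world(cam,[[u,v]],[d[v,u]])[0]
def proj(cam,P):
    c=get_calibration(cam);T=np.linalg.inv(np.array(c['pose']))
    return cv2.projectPoints(np.array(P,float).reshape(-1,1,3),cv2.Rodrigues(T[:3,:3])[0],T[:3,3],np.array(c['mtx']),np.array(c['distortion']))[0][:,0]
E
python3 - <<'E'
from h import *
np.set_printoptions(precision=3,suppress=True)
a,_=snap('scene','s0');b,_=snap('side','d0')
for cam in('scene','side'):
    for t in('rack','tote','hook','hook_grip','hook_tooth','pot_1','pot_2','case','lid_hinge','lid_edge','bottle_100','cell_box','vial_2','tip_box'):
        print(cam,t,[(round(r['p'],2),np.round(r['centre'],3).tolist(),proj(cam,r['centre'])[0].astype(int).tolist()) for r in landmark_of(t,cam)[:6]])
print(observe()['time_s'])
E
```

```text
pics
scene rack [(0.86, [0.542, -0.414, 0.003], [393, 261])]
scene tote [(0.69, [0.526, -0.382, 0.002], [384, 265])]
scene hook []
scene hook_grip []
scene hook_tooth [(0.44, [0.476, -0.118, -0.002], [308, 274])]
scene pot_1 [(0.61, [0.373, -0.616, 0.0], [457, 306]), (0.49, [0.494, -0.398, 0.005], [389, 272]), (0.49, [0.458, -0.594, 0.004], [447, 283]), (0.48, [0.439, -0.401, 0.006], [391, 285]), (0.48, [0.55, -0.393, 0.003], [387, 259])]
scene pot_2 [(0.61, [0.373, -0.616, 0.0], [457, 306]), (0.49, [0.494, -0.398, 0.005], [389, 272]), (0.49, [0.458, -0.594, 0.004], [447, 283]), (0.48, [0.439, -0.401, 0.006], [391, 285]), (0.48, [0.55, -0.393, 0.003], [387, 259])]
scene case [(0.67, [0.447, 0.326, 0.001], [177, 275])]
scene lid_hinge [(0.91, [0.542, 0.328, 0.041], [180, 246]), (0.27, [0.439, -0.401, 0.004], [391, 285])]
scene lid_edge [(0.88, [0.591, 0.33, 0.196], [173, 206])]
scene bottle_100 []
scene cell_box []
scene vial_2 [(0.34, [0.554, -0.393, 0.004], [387, 258])]
scene tip_box [(0.55, [0.541, 0.327, 0.04], [181, 247]), (0.53, [0.55, -0.387, 0.004], [385, 259])]
side rack []
s
[... 513 characters left out ...]
(0.88, [0.554, -0.387, 0.007], [331, 344]), (0.78, [0.455, -0.592, 0.002], [306, 431]), (0.6, [0.499, -0.396, 0.005], [309, 350]), (0.56, [0.44, -0.407, 0.003], [285, 358])]
side case [(0.75, [0.452, 0.326, -0.002], [257, 179])]
side lid_hinge [(0.82, [0.541, 0.328, 0.037], [282, 166])]
side lid_edge [(0.81, [0.59, 0.329, 0.199], [296, 122])]
side bottle_100 [(0.81, [0.67, 0.095, 0.001], [334, 214])]
side cell_box [(0.63, [0.671, -0.051, 0.0], [346, 245]), (0.29, [0.5, 0.015, 0.004], [284, 236])]
side vial_2 [(0.57, [0.719, 0.024, 0.004], [356, 226])]
side tip_box [(0.91, [0.616, -0.466, 0.11], [370, 340]), (0.66, [0.59, 0.33, 0.2], [296, 121]), (0.48, [0.716, 0.024, 0.006], [355, 225])]
1.5
```

View pics/s0.png

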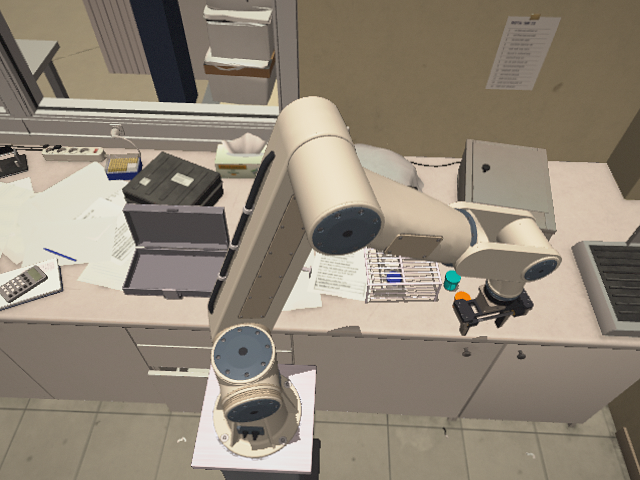

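View pics/d0.png

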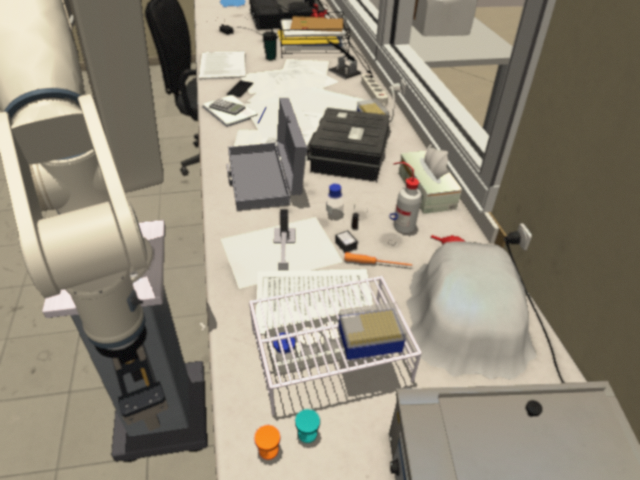

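The hook is at side (284,236), its shaft pointing toward the rack. Pot candidates in the side view:
- Rack pots near (285,358), (309,350) and (331,344).
- Orange look-alike at (268,440).
- Turquoise look-alike at (307,425).

I choose the pots in the tote under the rack and leave the two look-alikes. The next step is to raise the arm, move toward the hook and look with the wrist camera.

Request:
step_arm(
  rows=[
    {"tz":0.3},
    {"tz":0.6},
    {"tz":0.9},
    {"ty":0.3,"tz":0.95},
    {"ty":0.6,"tz":0.95,"tx":0.1},
    {"ty":0.9,"tz":0.95,"tx":0.3},
    {"ty":1,"tz":0.95,"tx":0.5},
    {"ty":1,"tz":0.95,"tx":0.8},
    {"ty":1,"tz":0.95,"tx":1},
  ],
)

```text
$.rows[0]: bad value
```

Request:
step_arm(
  rows=[
    {"ty":0.3},
    {"ty":0.6},
    {"ty":0.9},
    {"ty":1,"tx":0.2},
    {"ty":1,"tx":0.2},
  ],
)

```text
$.rows[0]: bad value
```

```bash
python3 - <<'E'
from h import *
np.set_printoptions(precision=3,suppress=True)
o=observe();print(o['ee_pos'],o['tcp_rot'],o['time_s'],o['q'])
print(np.array(get_calibration('wrist')['pose']))
snap('wrist','w1')
for cam in('wrist','scene','side'):
    if cam!='wrist': capture(cam)
    for t in('rack','tote','hook','hook_grip','hook_tooth','pot_1','bottle_100','cell_box','vial_2','tip_box'):
        print(cam,t,[(round(r['p'],2),np.round(r['centre'],3).tolist(),proj(cam,r['centre'])[0].astype(int).tolist()) for r in landmark_of(t,cam)[:6]])
E
```

```text
[ 0.177 -0.599  0.215] [-3.142  0.     0.287] 1.5 [-1.286  0.353  1.633 -0.     1.155 -0.002]
[[ 0.283 -0.923 -0.263  0.251]
 [-0.959 -0.271 -0.078 -0.577]
 [ 0.001  0.274 -0.962  0.385]
 [ 0.     0.     0.     1.   ]]
wrist rack []
wrist tote []
wrist hook []
wrist hook_grip []
wrist hook_tooth []
wrist pot_1 [(0.9, [0.376, -0.62, -0.004], [400, 30])]
wrist bottle_100 []
wrist cell_box []
wrist vial_2 []
wrist tip_box []
scene rack [(0.85, [0.54, -0.415, 0.001], [393, 262])]
scene tote [(0.86, [0.524, -0.382, 0.002], [384, 265])]
scene hook []
scene hook_grip []
scene hook_tooth [(0.63, [0.475, -0.123, -0.0], [309, 274])]
scene pot_1 [(0.66, [0.499, -0.399, 0.001], [389, 271]), (0.62, [0.551, -0.392, 0.002], [386, 259]), (0.59, [0.437, -0.401, 0.006], [391, 286]), (0.5, [0.459, -0.593, 0.002], [447, 283]), (0.5, [0.373, -0.618, -0.0], [458, 306])]
scene bottle_100 []
scene cell_box []
scene vial_2 []
scene tip_box []
side rack [(0.76, [0.544, -0.414, -0.0], [330, 355]), (0.25, [0.497, 0.016, 0.005], [283, 236])]
side tote [(0.81, [0.525, -0.379, -0.002], [319, 345])]
side hook [(0.93, [0.499, 0.015, 0.004], [284, 236]), (0.57, [0.442, -0.406, 0.004], [286, 358])]
side hook_grip [(0.57, [0.499, 0.021, 0.069], [283, 218])]
side hook_tooth [(0.68, [0.475, -0.122, 0.001], [282, 270])]
side pot_1 [(0.98, [0.374, -0.614, 0.003], [268, 448]), (0.94, [0.455, -0.594, 0.001], [306, 433]), (0.9, [0.496, -0.394, 0.004], [308, 350]), (0.8, [0.556, -0.387, 0.007], [332, 343]), (0.79, [0.442, -0.404, 0.004], [286, 357])]
side bottle_100 [(0.93, [0.674, 0.094, -0.0], [336, 214]), (0.3, [0.554, -0.386, 0.007], [331, 343])]
side cell_box [(0.75, [0.67, -0.052, -0.002], [346, 246])]
side vial_2 [(0.49, [0.718, 0.024, 0.004], [355, 226])]
side tip_box [(0.84, [0.611, -0.465, 0.113], [367, 339])]
```

View pics/w1.png

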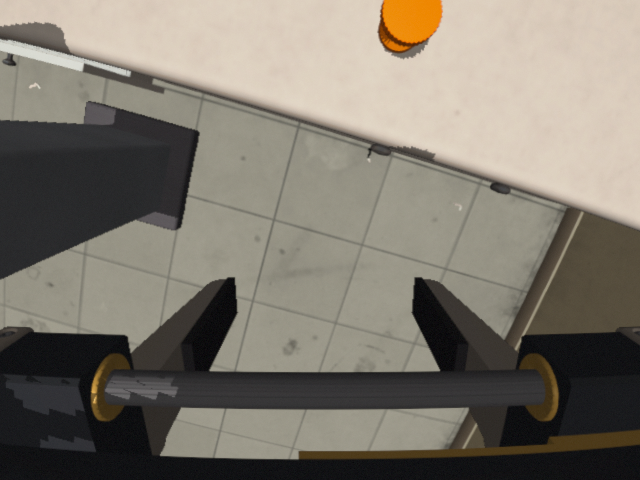

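The wrist picture shows only the orange look-alike at (410,20). Rows evidently need all four numbers, so I'll resend with them.

Request:
step_arm(
  rows=[
    {"tx":0,"ty":0,"tz":0.3,"twist":0.05},
    {"tx":0,"ty":0,"tz":0.6,"twist":0.1},
    {"tx":0,"ty":0,"tz":0.9,"twist":0.15},
    {"tx":0,"ty":0.3,"tz":0.95,"twist":0.2},
    {"tx":0.1,"ty":0.6,"tz":0.95,"twist":0.25},
    {"tx":0.3,"ty":0.9,"tz":0.95,"twist":0.3},
    {"tx":0.5,"ty":1,"tz":0.95,"twist":0.35},
    {"tx":0.8,"ty":1,"tz":0.95,"twist":0.35},
    {"tx":1,"ty":1,"tz":0.95,"twist":0.35},
  ],
)

```text
time_s: 4.28
ee_pos: [0.379, -0.3987, 0.405]
tcp_rot: [3.141, 0.001, 1.388]
ft_force: [0.2, -0.4, -0.1]
opening: 1.001
finger_force: 0.0
```

Request:
step_arm(
  rows=[
    {"tx":0,"ty":0.3,"tz":0,"twist":0},
    {"tx":0,"ty":0.6,"tz":0,"twist":0},
    {"tx":0,"ty":0.9,"tz":0,"twist":0},
    {"tx":0.2,"ty":1,"tz":0,"twist":0},
    {"tx":0.4,"ty":1,"tz":0,"twist":0},
    {"tx":0.5,"ty":1,"tz":0,"twist":0},
  ],
)

```text
time_s: 5.03
ee_pos: [0.4782, -0.199, 0.4045]
tcp_rot: [-3.142, 0.0, 1.388]
ft_force: [-0.9, -0.6, 0.1]
opening: 1.001
finger_force: 0.0
```

```bash
python3 - <<'E'
from h import *
np.set_printoptions(precision=3,suppress=True)
o=observe();print(o['ee_pos'],o['tcp_rot'],o['time_s'],o['q'])
print(np.array(get_calibration('wrist')['pose']))
snap('wrist','w2')
for cam in('wrist','scene','side'):
    if cam!='wrist': capture(cam)
    for t in('rack','tote','hook','hook_grip','hook_tooth','pot_1'):
        print(cam,t,[(round(r['p'],2),np.round(r['centre'],3).tolist(),proj(cam,r['centre'])[0].astype(int).tolist()) for r in landmark_of(t,cam)[:6]])
E
```

```text
[ 0.478 -0.199  0.404] [-3.142  0.     1.388] 5.025 [-0.397  0.053  1.598 -0.     1.492 -0.214]
[[ 0.983 -0.175 -0.05   0.492]
 [-0.182 -0.945 -0.27  -0.123]
 [-0.     0.275 -0.962  0.575]
 [ 0.     0.     0.     1.   ]]
wrist rack [(0.83, [0.542, -0.412, 0.002], [382, 302])]
wrist tote [(0.67, [0.523, -0.38, 0.001], [369, 287]), (0.58, [0.716, 0.023, 0.001], [457, 12]), (0.19, [0.437, -0.4, 0.005], [323, 307])]
wrist hook [(0.85, [0.499, 0.018, 0.001], [312, 42])]
wrist hook_grip [(0.62, [0.503, 0.018, 0.074], [313, 27]), (0.45, [0.674, -0.051, -0.003], [435, 69])]
wrist hook_tooth []
wrist pot_1 [(0.92, [0.552, -0.39, 0.0], [387, 289]), (0.86, [0.495, -0.393, 0.003], [355, 297]), (0.59, [0.439, -0.401, 0.006], [324, 307]), (0.57, [0.374, -0.616, -0.001], [312, 408]), (0.37, [0.613, -0.387, 0.005], [422, 282])]
scene rack [(0.85, [0.541, -0.412, 0.002], [392, 262])]
scene tote []
scene hook [(0.87, [0.501, 0.019, -0.004], [269, 267])]
scene hook_grip [(0.79, [0.5, 0.018, 0.069], [267, 255])]
scene hook_tooth [(0.65, [0.478, -0.121, -0.003], [308, 274])]
scene pot_1 [(0.81, [0.458, -0.594, 0.002], [447, 284]), (0.71, [0.552, -0.391, 0.004], [386, 259]), (0.59, [0.61, -0.389, 0.006], [385, 245]), (0.51, [0.373, -0.617, 0.002], [457, 305]), (0.46, [0.441, -0.404, 0.006], [392, 285])]
side rack [(0.66, [0.542, -0.416, -0.001], [329, 356])]
side tote [(0.58, [0.524, -0.377, -0.001], [318, 344])]
side hook [(0.85, [0.497, 0.017, 0.004], [283, 236])]
side hook_grip [(0.9, [0.502, 0.022, 0.073], [284, 216])]
side hook_tooth [(0.86, [0.477, -0.12, 0.0], [283, 270])]
side pot_1 [(0.87, [0.552, -0.39, 0.007], [331, 344]), (0.81, [0.456, -0.592, 0.006], [306, 431]), (0.74, [0.5, -0.396, 0.004], [310, 351]), (0.72, [0.374, -0.611, 0.002], [268, 447]), (0.7, [0.437, -0.403, 0.003], [284, 357]), (0.69, [0.541, 0.323, 0.035], [283, 168])]
```

View pics/w2.png

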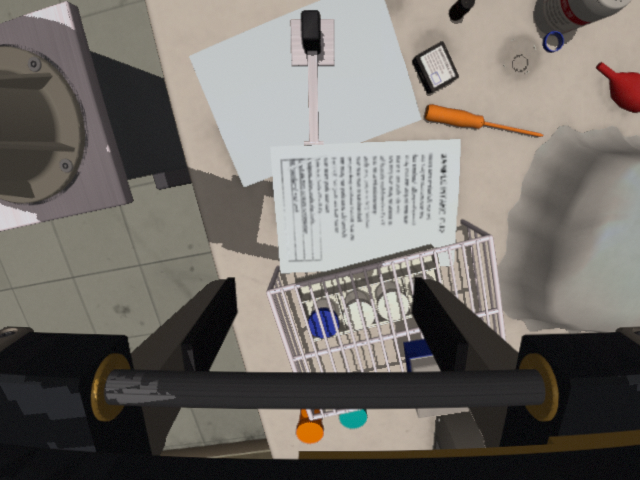

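The hook is upright with its grip at w2 (311,35) and its tooth toward (313,143). Pots show through the rack wires: blue at (322,322), white at (358,312), white at (393,303), and perhaps a fourth behind the finger near (422,282). The three cameras agree, so I'll go to the grip.

Request:
step_arm(
  rows=[
    {"tx":0,"ty":0.3,"tz":0,"twist":0.006},
    {"tx":0.1,"ty":0.6,"tz":-0.1,"twist":0.006},
    {"tx":0.11,"ty":0.9,"tz":-0.3,"twist":0.006},
    {"tx":0.11,"ty":1,"tz":-0.6,"twist":0.006},
    {"tx":0.11,"ty":1,"tz":-0.8,"twist":0.006},
    {"tx":0.11,"ty":1,"tz":-0.8,"twist":0.006},
  ],
)

```text
time_s: 6.82
ee_pos: [0.4963, 0.0011, 0.2417]
tcp_rot: [-3.135, 0.001, 1.406]
ft_force: [-0.3, 0.1, 1.3]
opening: 1.003
finger_force: 0.0
```

Request:
step_arm(
  rows=[
    {"tx":0,"ty":0.085,"tz":0,"twist":0},
    {"tx":0,"ty":0.085,"tz":-0.3,"twist":0},
    {"tx":0,"ty":0.085,"tz":-0.6,"twist":0},
    {"tx":0,"ty":0.085,"tz":-0.8,"twist":0},
    {"tx":0,"ty":0.085,"tz":-0.9,"twist":0},
    {"tx":0,"ty":0.085,"tz":-0.965,"twist":0},
    {"tx":0,"ty":0.085,"tz":-0.965,"twist":0},
  ],
)

```text
time_s: 7.7
ee_pos: [0.4999, 0.0177, 0.0523]
tcp_rot: [3.14, -0.0, 1.405]
ft_force: [0.3, -0.6, 0.8]
opening: 0.999
finger_force: 0.0
```

Request:
step_arm(
  rows=[
    {"tx":0,"ty":0,"tz":0,"twist":0},
    {"tx":0,"ty":0,"tz":0,"twist":0},
    {"tx":0,"ty":0,"tz":0,"twist":0},
    {"tx":0,"ty":0,"tz":0,"twist":0},
    {"tx":0,"ty":0,"tz":0,"twist":0},
    {"tx":0,"ty":0,"tz":0,"twist":0},
    {"tx":0,"ty":0,"tz":0,"twist":0},
    {"tx":0,"ty":0,"tz":0,"twist":0},
  ],
  grip=0,
  grip_force=40,
)

```text
time_s: 8.7
ee_pos: [0.4988, 0.0175, 0.0515]
tcp_rot: [-3.142, 0.0, 1.405]
ft_force: [0.4, 0.0, -2.6]
opening: 0.258
finger_force: 40.0
```

Request:
step_arm(
  rows=[
    {"tx":0,"ty":0,"tz":0.1,"twist":0},
    {"tx":0,"ty":0,"tz":0.26,"twist":0.02},
    {"tx":0.02,"ty":-0.1,"tz":0.26,"twist":0.05},
    {"tx":0.055,"ty":-0.3,"tz":0.26,"twist":0.078},
    {"tx":0.055,"ty":-0.5,"tz":0.26,"twist":0.078},
    {"tx":0.055,"ty":-0.58,"tz":0.26,"twist":0.078},
    {"tx":0.055,"ty":-0.58,"tz":0.26,"twist":0.078},
  ],
  grip_force=60,
)

```text
time_s: 9.57
ee_pos: [0.5094, -0.0989, 0.1033]
tcp_rot: [-3.141, -0.0, 1.648]
ft_force: [-1.1, 1.0, -3.6]
opening: 0.256
finger_force: 60.0
```

```bash
python3 - <<'E'
from h import *
np.set_printoptions(precision=3,suppress=True)
o=observe();print(o['ee_pos'],o['tcp_rot'],o['time_s'],o['opening'])
for cam in('wrist','scene','side'):
    im,d=snap(cam,'a_'+cam)
    if cam=='side':
        c=im[200:420,200:440]; cv2.imwrite('pics/a_c.png',cv2.cvtColor(cv2.resize(c,None,fx=2.5,fy=2.5),cv2.COLOR_RGB2BGR))
    for t in('rack','tote','hook','hook_grip','hook_tooth','pot_1'):
        print(cam,t,[(round(r['p'],2),np.round(r['centre'],3).tolist(),proj(cam,r['centre'])[0].astype(int).tolist()) for r in landmark_of(t,cam)[:6]])
E
```

```text
[ 0.509 -0.099  0.103] [-3.141 -0.     1.648] 9.575 0.256451506552088
wrist rack []
wrist tote []
wrist hook [(0.97, [0.509, -0.101, 0.051], [322, 266])]
wrist hook_grip [(0.62, [0.511, -0.097, 0.125], [328, 314])]
wrist hook_tooth [(0.95, [0.521, -0.241, 0.05], [324, 433])]
wrist pot_1 []
scene rack [(0.73, [0.541, -0.414, 0.005], [393, 261])]
scene tote [(0.66, [0.526, -0.382, 0.001], [384, 265])]
scene hook [(0.6, [0.509, -0.098, 0.05], [302, 257]), (0.22, [0.54, -0.414, 0.0], [393, 262])]
scene hook_grip [(0.67, [0.51, -0.094, 0.123], [300, 244])]
scene hook_tooth [(0.73, [0.524, -0.238, 0.052], [343, 255]), (0.72, [0.5, -0.399, 0.003], [389, 271])]
scene pot_1 [(0.73, [0.498, -0.399, 0.004], [389, 271]), (0.69, [0.372, -0.618, 0.001], [458, 306]), (0.64, [0.437, -0.398, 0.003], [390, 286]), (0.63, [0.459, -0.594, 0.0], [447, 283]), (0.62, [0.552, -0.391, 0.002], [386, 259]), (0.49, [0.612, -0.388, 0.005], [384, 245])]
side rack [(0.56, [0.543, -0.415, 0.001], [329, 355]), (0.33, [0.614, -0.468, 0.113], [369, 340])]
side tote [(0.85, [0.522, -0.377, 0.002], [317, 343])]
side hook [(0.84, [0.508, -0.098, 0.057], [292, 248])]
side hook_grip [(0.58, [0.507, -0.095, 0.125], [292, 229])]
side hook_tooth []
side pot_1 [(0.87, [0.553, -0.386, 0.006], [331, 343]), (0.83, [0.442, -0.407, 0.001], [286, 359]), (0.77, [0.455, -0.596, 0.002], [306, 433]), (0.75, [0.497, -0.395, 0.006], [308, 350]), (0.66, [0.374, -0.612, 0.001], [268, 447]), (0.24, [0.523, -0.241, 0.053], [308, 287])]
```

View pics/a_c.png

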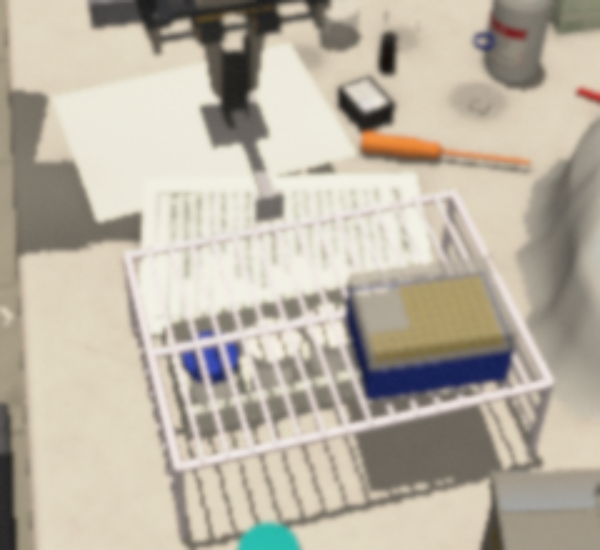

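View pics/a_wrist.png

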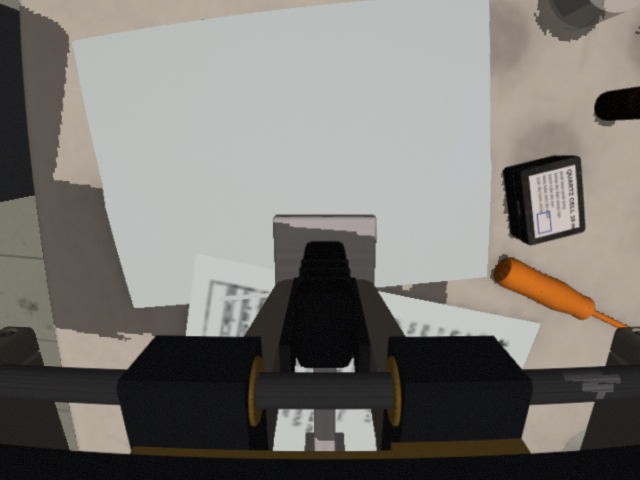

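Hook held straight: origin near (0.509,-0.099), 51 mm up, tooth at (0.522,-0.241). The tote shows under the rack with its trough at about y -0.344. I'll insert above the lip, then lower.

Request:
step_arm(
  rows=[
    {"tx":0,"ty":-0.1,"tz":0,"twist":0},
    {"tx":0,"ty":-0.25,"tz":0,"twist":0},
    {"tx":0,"ty":-0.4,"tz":0,"twist":0},
    {"tx":0,"ty":-0.5,"tz":0,"twist":0},
    {"tx":0,"ty":-0.52,"tz":0,"twist":0},
    {"tx":0,"ty":-0.52,"tz":0,"twist":0},
    {"tx":0,"ty":-0.52,"tz":-0.06,"twist":0},
    {"tx":0,"ty":-0.52,"tz":-0.12,"twist":0},
    {"tx":0,"ty":-0.52,"tz":-0.165,"twist":0},
    {"tx":0,"ty":-0.52,"tz":-0.165,"twist":0},
    {"tx":0,"ty":-0.52,"tz":-0.165,"twist":0},
    {"tx":0,"ty":-0.52,"tz":-0.165,"twist":0},
  ],
)

```text
time_s: 12.12
ee_pos: [0.5101, -0.2026, 0.0709]
tcp_rot: [3.141, 0.0, 1.65]
ft_force: [0.4, 0.8, -2.8]
opening: 0.256
finger_force: 60.0
```

```bash
python3 - <<'E'
from h import *
np.set_printoptions(precision=3,suppress=True)
o=observe();print(o['ee_pos'],o['tcp_rot'],o['time_s'],o['opening'],o['ft_force'])
for cam in('scene','side'):
    im,d=snap(cam,'b_'+cam)
    for t in('tote','hook','hook_grip','hook_tooth'):
        print(cam,t,[(round(r['p'],2),np.round(r['centre'],3).tolist()) for r in landmark_of(t,cam)[:2]])
E
```

```text
[ 0.51  -0.203  0.071] [3.141 0.    1.65 ] 12.125 0.25562400808712754 [ 0.383  0.77  -2.82 ]
scene tote [(0.77, [0.525, -0.383, 0.0])]
scene hook [(0.78, [0.512, -0.202, 0.016]), (0.49, [0.551, -0.391, 0.002])]
scene hook_grip [(0.69, [0.51, -0.198, 0.089]), (0.64, [0.67, -0.046, -0.003])]
scene hook_tooth [(0.87, [0.52, -0.343, 0.019]), (0.41, [0.499, -0.398, 0.003])]
side tote [(0.66, [0.526, -0.377, -0.001])]
side hook [(0.56, [0.507, -0.202, 0.026])]
side hook_grip [(0.63, [0.507, -0.201, 0.09]), (0.47, [0.453, 0.327, -0.004])]
side hook_tooth [(0.69, [0.522, -0.341, 0.018]), (0.2, [0.524, -0.382, 0.001])]
```

Request:
step_arm(
  rows=[
    {"tx":0,"ty":0.04,"tz":0,"twist":0},
    {"tx":-0.01,"ty":0.08,"tz":0,"twist":0},
    {"tx":-0.01,"ty":0.13,"tz":0,"twist":0},
    {"tx":-0.02,"ty":0.19,"tz":0,"twist":0},
    {"tx":-0.02,"ty":0.25,"tz":0,"twist":0},
    {"tx":-0.03,"ty":0.31,"tz":0,"twist":0},
    {"tx":-0.03,"ty":0.38,"tz":0,"twist":0},
    {"tx":-0.04,"ty":0.45,"tz":0,"twist":0},
    {"tx":-0.04,"ty":0.52,"tz":0,"twist":0},
    {"tx":-0.05,"ty":0.6,"tz":0,"twist":0},
    {"tx":-0.05,"ty":0.68,"tz":0,"twist":0},
    {"tx":-0.06,"ty":0.76,"tz":0,"twist":0},
    {"tx":-0.07,"ty":0.84,"tz":0,"twist":0},
    {"tx":-0.07,"ty":0.9,"tz":0,"twist":0},
    {"tx":-0.08,"ty":0.95,"tz":0,"twist":0},
    {"tx":-0.08,"ty":0.98,"tz":0,"twist":0},
    {"tx":-0.08,"ty":1,"tz":0,"twist":0},
    {"tx":-0.08,"ty":1,"tz":0,"twist":0},
    {"tx":-0.08,"ty":1,"tz":0,"twist":0},
  ],
)

```text
time_s: 15.0
ee_pos: [0.4938, -0.0024, 0.0706]
tcp_rot: [-3.142, -0.0, 1.65]
ft_force: [-0.0, 0.0, -3.5]
opening: 0.261
finger_force: 60.0
```

```bash
python3 - <<'E'
from h import *
np.set_printoptions(precision=3,suppress=True)
o=observe();print(o['ee_pos'],o['tcp_rot'],o['time_s'],o['opening'],o['ft_force'])
for cam in('scene','side'):
    im,d=snap(cam,'c_'+cam)
    if cam=='side':
        c=im[200:420,200:440]; cv2.imwrite('pics/c_c.png',cv2.cvtColor(cv2.resize(c,None,fx=2.5,fy=2.5),cv2.COLOR_RGB2BGR))
    for t in('tote','hook','hook_grip','hook_tooth','pot_1'):
        print(cam,t,[(round(r['p'],2),np.round(r['centre'],3).tolist()) for r in landmark_of(t,cam)[:6]])
E
```

```text
[ 0.494 -0.002  0.071] [-3.142 -0.     1.65 ] 15.0 0.2607469483385665 [-0.009  0.011 -3.501]
scene tote [(0.69, [0.51, -0.192, 0.001])]
scene hook [(0.64, [0.496, -0.001, 0.018])]
scene hook_grip [(0.96, [0.496, -0.003, 0.091])]
scene hook_tooth [(0.73, [0.507, -0.143, 0.019])]
scene pot_1 [(0.76, [0.371, -0.618, -0.001]), (0.64, [0.594, -0.196, 0.006]), (0.58, [0.481, -0.208, 0.003]), (0.55, [0.461, -0.597, 0.004]), (0.51, [0.535, -0.201, 0.005]), (0.48, [0.42, -0.21, 0.001])]
side tote [(0.81, [0.51, -0.188, 0.001]), (0.72, [0.613, -0.463, 0.112])]
side hook [(0.85, [0.49, -0.006, 0.02])]
side hook_grip [(0.83, [0.492, 0.001, 0.091])]
side hook_tooth [(0.6, [0.505, -0.139, 0.021])]
side pot_1 [(0.97, [0.479, -0.205, 0.005]), (0.86, [0.421, -0.214, 0.005]), (0.81, [0.454, -0.595, 0.002]), (0.73, [0.376, -0.612, 0.0]), (0.56, [0.536, -0.196, 0.005]), (0.55, [0.596, -0.195, 0.005])]
```

View pics/c_c.png

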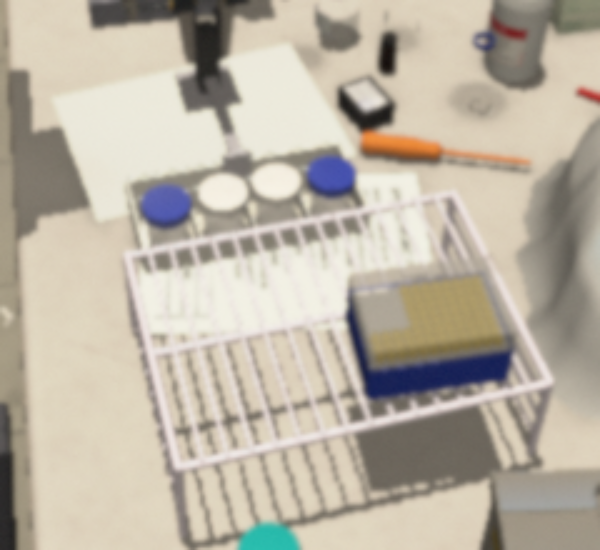

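The tote is clear of the rack with four pots in the crop: blue (166,203), white (222,192), white (275,180) and blue (330,174). I'll lift the hook, turn it so the shaft points to -x, and stand it at (0.55, 0.03).

Request:
step_arm(
  rows=[
    {"tx":0,"ty":0,"tz":0.15,"twist":0},
    {"tx":0,"ty":0,"tz":0.35,"twist":0},
    {"tx":0.02,"ty":0.05,"tz":0.4,"twist":-0.05},
    {"tx":0.08,"ty":0.16,"tz":0.4,"twist":-0.105},
    {"tx":0.14,"ty":0.16,"tz":0.4,"twist":-0.16},
    {"tx":0.2,"ty":0.16,"tz":0.4,"twist":-0.215},
    {"tx":0.28,"ty":0.16,"tz":0.4,"twist":-0.27},
    {"tx":0.28,"ty":0.16,"tz":0.4,"twist":-0.325},
    {"tx":0.28,"ty":0.16,"tz":0.4,"twist":-0.38},
    {"tx":0.28,"ty":0.16,"tz":0.4,"twist":-0.435},
    {"tx":0.28,"ty":0.16,"tz":0.4,"twist":-0.49},
    {"tx":0.28,"ty":0.16,"tz":0.4,"twist":-0.525},
    {"tx":0.28,"ty":0.16,"tz":0.4,"twist":-0.525},
    {"tx":0.28,"ty":0.16,"tz":0.2,"twist":-0.525},
    {"tx":0.28,"ty":0.16,"tz":0.05,"twist":-0.525},
    {"tx":0.28,"ty":0.16,"tz":-0.04,"twist":-0.525},
    {"tx":0.28,"ty":0.16,"tz":-0.08,"twist":-0.525},
    {"tx":0.28,"ty":0.16,"tz":-0.09,"twist":-0.525},
    {"tx":0.28,"ty":0.16,"tz":-0.095,"twist":-0.525},
    {"tx":0.28,"ty":0.16,"tz":-0.095,"twist":-0.525},
  ],
)

```text
time_s: 18.1
ee_pos: [0.5503, 0.0295, 0.0523]
tcp_rot: [-3.142, -0.001, 0.001]
ft_force: [0.1, 0.1, -2.8]
opening: 0.26
finger_force: 60.0
```

Request:
step_arm(
  rows=[
    {"tx":0,"ty":0,"tz":-0.004,"twist":0},
    {"tx":0,"ty":0,"tz":-0.008,"twist":0},
    {"tx":0,"ty":0,"tz":-0.008,"twist":0},
  ],
)

```text
time_s: 18.48
ee_pos: [0.5503, 0.0295, 0.0515]
tcp_rot: [-3.142, -0.001, 0.001]
ft_force: [-3.0, -1.3, 11.9]
opening: 0.257
finger_force: 60.0
```

Request:
step_arm(
  rows=[
    {"tx":0,"ty":0,"tz":0,"twist":0},
    {"tx":0,"ty":0,"tz":0,"twist":0},
    {"tx":0,"ty":0,"tz":0,"twist":0},
    {"tx":0,"ty":0,"tz":0,"twist":0},
    {"tx":0,"ty":0,"tz":0.1,"twist":0},
    {"tx":0,"ty":0,"tz":0.35,"twist":0},
    {"tx":0,"ty":0,"tz":0.65,"twist":0},
    {"tx":0,"ty":0,"tz":0.95,"twist":0},
    {"tx":-0.2,"ty":-0.2,"tz":1,"twist":0},
    {"tx":-0.4,"ty":-0.45,"tz":1,"twist":0},
    {"tx":-0.55,"ty":-0.7,"tz":1,"twist":0.025},
    {"tx":-0.55,"ty":-0.95,"tz":1,"twist":0.025},
    {"tx":-0.55,"ty":-1,"tz":1,"twist":0.025},
    {"tx":-0.55,"ty":-1,"tz":1,"twist":0.025},
  ],
  grip=0.6,
  grip_force=15,
)

```text
time_s: 20.23
ee_pos: [0.4398, -0.1706, 0.2498]
tcp_rot: [-3.141, 0.0, 0.078]
ft_force: [-0.7, -0.3, 0.2]
opening: 0.6
finger_force: 0.0
```

```bash
cat > look.py <<'E'
from h import *
import sys
tag=sys.argv[1]
np.set_printoptions(precision=3,suppress=True)
o=observe();print(np.array(o['ee_pos']),np.array(o['tcp_rot']),o['time_s'],o['opening'],np.array(o['ft_force']))
for cam in sys.argv[2].split(','):
    im,d=snap(cam,tag+cam)
    for t in sys.argv[3].split(','):
        print(cam,t,[(round(r['p'],2),np.round(r['centre'],3).tolist()) for r in landmark_of(t,cam)[:6]])
    if 'pot_1' in sys.argv[3]:
        for r in outline_of('pot_1',cam)[:6]:
            P=cloud(cam,r['pixels'],d)
            if len(P)<50: continue
            z=np.percentile(P[:,2],95); L=P[P[:,2]>z-.006]
            print(cam,'lid',round(r['p'],2),((L.max(0)+L.min(0))/2), L.mean(0), 'top',round(z,3),len(L))
E
python3 look.py e wrist,scene,side tote,hook,hook_tooth,hook_grip,pot_1,case,lid_hinge,lid_edge
```

```text
[ 0.44  -0.171  0.25 ] [-3.141  0.     0.078] 20.225 0.6001833397166196 [-0.677 -0.282  0.21 ]
wrist tote [(0.78, [0.504, -0.185, 0.003])]
wrist hook [(0.8, [0.549, 0.029, -0.001])]
wrist hook_tooth [(0.65, [0.422, -0.211, 0.005]), (0.6, [0.405, 0.032, -0.003])]
wrist hook_grip [(0.63, [0.55, 0.031, 0.075])]
wrist pot_1 [(0.94, [0.592, -0.194, 0.005]), (0.86, [0.478, -0.206, 0.003]), (0.79, [0.535, -0.196, 0.003]), (0.57, [0.423, -0.209, 0.006])]
wrist case [(0.51, [0.549, 0.031, 0.001])]
wrist lid_hinge []
wrist lid_edge []
wrist lid 0.77 [ 0.481 -0.205  0.062] [ 0.481 -0.204  0.063] top 0.065 1893
wrist lid 0.68 [ 0.423 -0.209  0.062] [ 0.424 -0.209  0.063] top 0.064 1747
wrist lid 0.6 [ 0.537 -0.198  0.063] [ 0.537 -0.198  0.063] top 0.065 2130
wrist lid 0.49 [ 0.515 -0.392  0.111] [ 0.511 -0.368  0.111] top 0.113 15083
scene tote [(0.97, [0.508, -0.191, 0.003])]
scene hook [(0.6, [0.552, 0.028, -0.002])]
scene hook_tooth [(0.64, [0.408, 0.03, -0.0])]
scene hook_grip [(0.84, [0.553, 0.03, 0.07])]
scene pot_1 [(0.66, [0.458, -0.596, 0.004]), (0.64, [0.372, -0.614, 0.001]), (0.62, [
[... 958 characters left out ...]
7, [0.426, -0.214, 0.002]), (0.67, [0.535, -0.197, 0.007]), (0.62, [0.597, -0.195, 0.007]), (0.57, [0.456, -0.591, 0.0])]
side case [(0.84, [0.454, 0.324, -0.005])]
side lid_hinge [(0.56, [0.541, 0.325, 0.038])]
side lid_edge [(0.97, [0.593, 0.33, 0.202])]
side lid 0.83 [ 0.422 -0.212  0.065] [ 0.422 -0.211  0.063] top 0.066 230
side lid 0.83 [ 0.371 -0.617  0.06 ] [ 0.372 -0.618  0.06 ] top 0.062 498
side lid 0.79 [ 0.48  -0.207  0.064] [ 0.479 -0.208  0.063] top 0.066 205
side lid 0.76 [ 0.536 -0.2    0.064] [ 0.536 -0.201  0.064] top 0.066 222
side lid 0.76 [ 0.456 -0.597  0.061] [ 0.456 -0.598  0.06 ] top 0.062 474
side lid 0.62 [ 0.591 -0.236  0.086] [ 0.593 -0.201  0.064] top 0.066 221
```

View pics/ewrist.png

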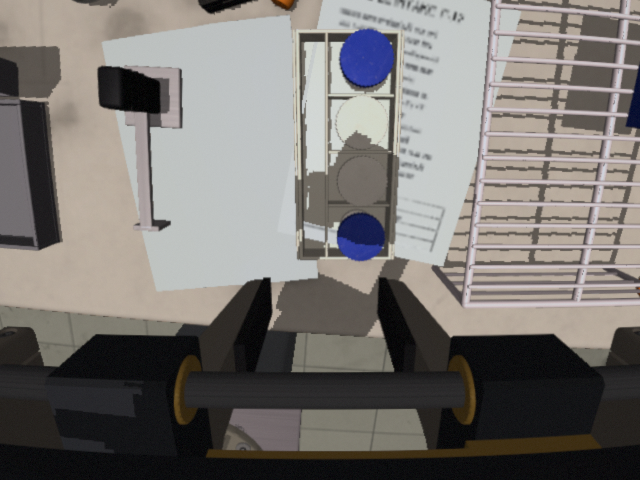

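Hook stands at (155,100). Pots in the tote read blue (367,57), white (361,118), shaded white (361,178) and blue (361,236), with lid tops at about 64 mm. I'll start with the near blue pot at (0.422,-0.210).

Request:
step_arm(
  rows=[
    {"tx":-0.09,"ty":-0.195,"tz":-0.1,"twist":0},
    {"tx":-0.09,"ty":-0.195,"tz":-0.35,"twist":0},
    {"tx":-0.09,"ty":-0.195,"tz":-0.6,"twist":0},
    {"tx":-0.09,"ty":-0.195,"tz":-0.8,"twist":0},
    {"tx":-0.09,"ty":-0.195,"tz":-0.9,"twist":0},
    {"tx":-0.09,"ty":-0.195,"tz":-0.95,"twist":0},
    {"tx":-0.09,"ty":-0.195,"tz":-1,"twist":0},
  ],
  grip=0.8,
)

```text
time_s: 22.6
ee_pos: [0.4223, -0.2097, 0.05]
tcp_rot: [3.141, -0.001, 0.079]
ft_force: [0.5, -0.3, 0.2]
opening: 0.801
finger_force: 0.0
```

Request:
step_arm(
  rows=[
    {"tx":0,"ty":0,"tz":-0.025,"twist":0},
    {"tx":0,"ty":0,"tz":-0.025,"twist":0},
  ],
)

```text
time_s: 22.85
ee_pos: [0.4219, -0.2095, 0.0451]
tcp_rot: [3.141, -0.0, 0.08]
ft_force: [-0.6, 0.3, 0.4]
opening: 0.798
finger_force: 0.0
```

Request:
step_arm(
  rows=[
    {"tx":0,"ty":0,"tz":0,"twist":0},
    {"tx":0,"ty":0,"tz":0,"twist":0},
    {"tx":0,"ty":0,"tz":0,"twist":0},
    {"tx":0,"ty":0,"tz":0,"twist":0},
    {"tx":0,"ty":0,"tz":0,"twist":0},
    {"tx":0,"ty":0,"tz":0.1,"twist":0},
    {"tx":0,"ty":0,"tz":0.35,"twist":0},
    {"tx":0,"ty":0,"tz":0.65,"twist":0},
    {"tx":0,"ty":0,"tz":0.75,"twist":0},
    {"tx":0,"ty":0,"tz":0.75,"twist":0},
  ],
  grip=0,
  grip_force=15,
)

```text
time_s: 24.1
ee_pos: [0.4226, -0.2099, 0.1962]
tcp_rot: [3.14, -0.003, 0.079]
ft_force: [0.0, -0.1, -1.3]
opening: 0.551
finger_force: 15.0
```

Request:
step_arm(
  rows=[
    {"tx":0,"ty":0.15,"tz":0,"twist":0},
    {"tx":0,"ty":0.4,"tz":0,"twist":0},
    {"tx":0,"ty":0.7,"tz":0,"twist":0},
    {"tx":0,"ty":1,"tz":0,"twist":0},
  ],
)

```text
time_s: 24.6
ee_pos: [0.4205, -0.0079, 0.1932]
tcp_rot: [-3.141, 0.002, 0.079]
ft_force: [0.6, 0.1, -0.4]
opening: 0.548
finger_force: 15.0
```

Request:
step_arm(
  rows=[
    {"tx":0,"ty":0.3,"tz":0,"twist":0},
    {"tx":0,"ty":0.6,"tz":0,"twist":0},
    {"tx":0,"ty":0.85,"tz":0,"twist":0},
    {"tx":0,"ty":1,"tz":0,"twist":0},
  ],
)

```text
time_s: 25.1
ee_pos: [0.4205, 0.1924, 0.193]
tcp_rot: [3.141, 0.003, 0.081]
ft_force: [1.0, -0.7, -0.4]
opening: 0.548
finger_force: 15.0
```

Request:
step_arm(
  rows=[
    {"tx":0,"ty":0.3,"tz":0,"twist":0},
    {"tx":0,"ty":0.6,"tz":0,"twist":0},
    {"tx":-0.02,"ty":0.85,"tz":0,"twist":0},
    {"tx":-0.03,"ty":1,"tz":0,"twist":0},
    {"tx":-0.03,"ty":1,"tz":0,"twist":0},
    {"tx":-0.03,"ty":1,"tz":-0.25,"twist":0},
    {"tx":-0.03,"ty":1,"tz":-0.5,"twist":0},
    {"tx":-0.03,"ty":1,"tz":-0.66,"twist":0},
    {"tx":-0.03,"ty":1,"tz":-0.72,"twist":0},
    {"tx":-0.03,"ty":1,"tz":-0.745,"twist":0},
    {"tx":-0.03,"ty":1,"tz":-0.745,"twist":0},
  ],
)

```text
time_s: 26.48
ee_pos: [0.4164, 0.3904, 0.0469]
tcp_rot: [-3.141, -0.001, 0.079]
ft_force: [-0.2, 0.0, -0.5]
opening: 0.553
finger_force: 15.0
```

Request:
step_arm(
  rows=[
    {"tx":0,"ty":0,"tz":-0.005,"twist":0},
    {"tx":0,"ty":0,"tz":-0.007,"twist":0},
  ],
)

```text
time_s: 26.72
ee_pos: [0.4165, 0.3909, 0.0459]
tcp_rot: [-3.141, -0.002, 0.08]
ft_force: [-1.3, -3.2, 11.3]
opening: 0.543
finger_force: 15.0
```

Request:
step_arm(
  rows=[
    {"tx":0,"ty":0,"tz":0,"twist":0},
    {"tx":0,"ty":0,"tz":0,"twist":0},
    {"tx":0,"ty":0,"tz":0,"twist":0},
    {"tx":0,"ty":0,"tz":0.15,"twist":0},
    {"tx":0,"ty":0,"tz":0.4,"twist":0},
    {"tx":0,"ty":0,"tz":0.7,"twist":0},
    {"tx":0,"ty":0,"tz":0.77,"twist":0},
    {"tx":-0.15,"ty":-0.2,"tz":0.77,"twist":0},
    {"tx":-0.15,"ty":-0.2,"tz":0.77,"twist":0},
  ],
  grip=0.8,
)

```text
time_s: 27.85
ee_pos: [0.3834, 0.3479, 0.1975]
tcp_rot: [3.139, 0.003, 0.079]
ft_force: [0.7, 0.2, 0.5]
opening: 0.8
finger_force: 0.0
```

```bash
python3 look.py f wrist,side tote,hook,pot_1,case,lid_hinge,lid_edge
```

```text
[0.383 0.348 0.198] [3.139 0.003 0.079] 27.85 0.7997151187487803 [0.691 0.162 0.472]
wrist tote []
wrist hook []
wrist pot_1 []
wrist case [(0.8, [0.456, 0.327, 0.001])]
wrist lid_hinge [(0.84, [0.542, 0.328, 0.041])]
wrist lid_edge []
wrist lid 0.84 [0.42  0.394 0.064] [0.42  0.394 0.065] top 0.066 2629
side tote [(0.63, [0.508, -0.187, 0.001]), (0.32, [0.672, -0.049, -0.001])]
side hook [(0.63, [0.59, 0.328, 0.201]), (0.56, [0.6, 0.03, 0.001])]
side pot_1 [(0.78, [0.375, -0.613, 0.003]), (0.74, [0.417, 0.386, 0.002]), (0.67, [0.536, -0.196, 0.008]), (0.64, [0.482, -0.204, 0.005]), (0.63, [0.597, -0.196, 0.006]), (0.59, [0.454, -0.592, 0.001])]
side case [(0.97, [0.45, 0.327, -0.004])]
side lid_hinge [(0.77, [0.543, 0.327, 0.035]), (0.36, [0.544, -0.412, -0.0])]
side lid_edge [(0.64, [0.591, 0.329, 0.2])]
side lid 0.94 [ 0.456 -0.597  0.061] [ 0.456 -0.597  0.06 ] top 0.062 485
side lid 0.85 [0.415 0.388 0.065] [0.415 0.386 0.065] top 0.067 88
side lid 0.8 [ 0.479 -0.206  0.064] [ 0.48  -0.206  0.063] top 0.066 230
side lid 0.76 [ 0.59  -0.235  0.086] [ 0.593 -0.202  0.065] top 0.066 223
side lid 0.69 [ 0.536 -0.2    0.065] [ 0.536 -0.2    0.063] top 0.066 220
side lid 0.66 [ 0.372 -0.617  0.061] [ 0.372 -0.618  0.06 ] top 0.062 496
```

View pics/fwrist.png

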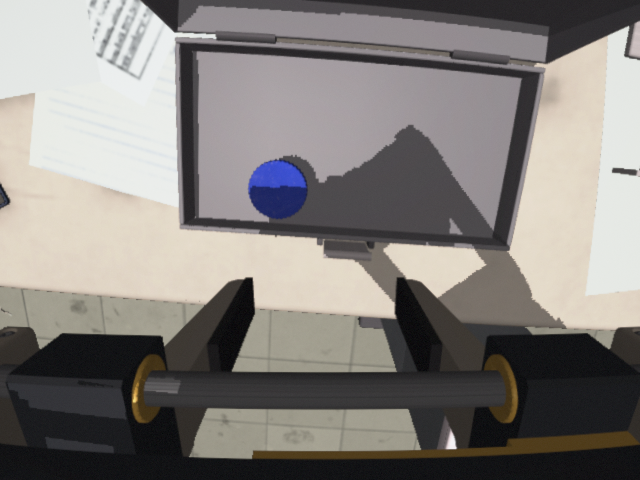

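The blue pot stands in the case at (278,188), and the hook seems to have been nudged to about (0.60,0.03). Next is the white pot at (0.480,-0.205).

Request:
step_arm(
  rows=[
    {"tx":0,"ty":-0.3,"tz":0,"twist":0},
    {"tx":0,"ty":-0.6,"tz":0,"twist":0},
    {"tx":0.1,"ty":-0.85,"tz":0,"twist":0},
    {"tx":0.2,"ty":-1,"tz":0,"twist":0},
  ],
)

```text
time_s: 29.15
ee_pos: [0.4259, 0.1485, 0.1989]
tcp_rot: [3.142, -0.001, 0.079]
ft_force: [0.2, 1.3, -0.1]
opening: 0.8
finger_force: 0.0
```

Request:
step_arm(
  rows=[
    {"tx":0.1,"ty":-0.25,"tz":0,"twist":0},
    {"tx":0.2,"ty":-0.5,"tz":0,"twist":0},
    {"tx":0.283,"ty":-0.8,"tz":0,"twist":0},
    {"tx":0.283,"ty":-1,"tz":0,"twist":0},
  ],
)

```text
time_s: 29.65
ee_pos: [0.4833, -0.052, 0.1988]
tcp_rot: [3.141, -0.001, 0.078]
ft_force: [0.1, 0.0, -0.0]
opening: 0.799
finger_force: 0.0
```

Request:
step_arm(
  rows=[
    {"tx":0,"ty":-0.3,"tz":0,"twist":0},
    {"tx":0,"ty":-0.6,"tz":0,"twist":0},
    {"tx":0,"ty":-0.765,"tz":0,"twist":0},
    {"tx":0,"ty":-0.765,"tz":0,"twist":0},
    {"tx":0,"ty":-0.765,"tz":-0.25,"twist":0},
    {"tx":0,"ty":-0.765,"tz":-0.5,"twist":0},
    {"tx":0,"ty":-0.765,"tz":-0.68,"twist":0},
    {"tx":0,"ty":-0.765,"tz":-0.76,"twist":0},
    {"tx":0,"ty":-0.765,"tz":-0.76,"twist":0},
  ],
)

```text
time_s: 30.78
ee_pos: [0.4822, -0.2017, 0.0462]
tcp_rot: [-3.141, 0.001, 0.08]
ft_force: [-0.0, 0.4, 0.6]
opening: 0.799
finger_force: 0.0
```

Request:
step_arm(
  rows=[
    {"tx":0,"ty":0,"tz":0,"twist":0},
    {"tx":0,"ty":0,"tz":0,"twist":0},
    {"tx":0,"ty":0,"tz":0,"twist":0},
    {"tx":0,"ty":0,"tz":0,"twist":0},
    {"tx":0,"ty":0,"tz":0,"twist":0},
    {"tx":0,"ty":0,"tz":0.1,"twist":0},
    {"tx":0,"ty":0,"tz":0.35,"twist":0},
    {"tx":0,"ty":0,"tz":0.65,"twist":0},
    {"tx":0,"ty":0,"tz":0.75,"twist":0},
    {"tx":0,"ty":0,"tz":0.75,"twist":0},
  ],
  grip=0,
  grip_force=15,
)

```text
time_s: 32.02
ee_pos: [0.4833, -0.2029, 0.1983]
tcp_rot: [3.14, -0.003, 0.079]
ft_force: [-0.4, -0.4, -0.2]
opening: 0.55
finger_force: 15.0
```

Request:
step_arm(
  rows=[
    {"tx":0,"ty":0.15,"tz":0,"twist":0},
    {"tx":0,"ty":0.4,"tz":0,"twist":0},
    {"tx":-0.1,"ty":0.7,"tz":0,"twist":0},
    {"tx":-0.2,"ty":1,"tz":0,"twist":0},
  ],
)

```text
time_s: 32.52
ee_pos: [0.4411, -0.0024, 0.1948]
tcp_rot: [-3.141, 0.003, 0.079]
ft_force: [0.4, 0.9, 0.6]
opening: 0.549
finger_force: 15.0
```

Request:
step_arm(
  rows=[
    {"tx":-0.05,"ty":0.3,"tz":0,"twist":0},
    {"tx":-0.13,"ty":0.6,"tz":0,"twist":0},
    {"tx":-0.13,"ty":0.85,"tz":0,"twist":0},
    {"tx":-0.13,"ty":1,"tz":0,"twist":0},
  ],
)

```text
time_s: 33.02
ee_pos: [0.4155, 0.1979, 0.195]
tcp_rot: [3.141, 0.002, 0.081]
ft_force: [0.1, 0.3, -0.1]
opening: 0.55
finger_force: 15.0
```

Request:
step_arm(
  rows=[
    {"tx":0,"ty":0.2,"tz":0,"twist":0},
    {"tx":0,"ty":0.32,"tz":0,"twist":0},
    {"tx":0,"ty":0.32,"tz":0,"twist":0},
    {"tx":0,"ty":0.32,"tz":-0.25,"twist":0},
    {"tx":0,"ty":0.32,"tz":-0.5,"twist":0},
    {"tx":0,"ty":0.32,"tz":-0.66,"twist":0},
    {"tx":0,"ty":0.32,"tz":-0.72,"twist":0},
    {"tx":0,"ty":0.32,"tz":-0.745,"twist":0},
    {"tx":0,"ty":0.32,"tz":-0.745,"twist":0},
    {"tx":0,"ty":0.32,"tz":-0.75,"twist":0},
    {"tx":0,"ty":0.32,"tz":-0.75,"twist":0},
  ],
)

```text
time_s: 34.4
ee_pos: [0.4176, 0.2602, 0.0477]
tcp_rot: [-3.141, -0.002, 0.079]
ft_force: [-0.1, -1.0, 6.9]
opening: 0.552
finger_force: 15.0
```

Request:
step_arm(
  rows=[
    {"tx":0,"ty":0,"tz":0,"twist":0},
    {"tx":0,"ty":0,"tz":0,"twist":0},
    {"tx":0,"ty":0,"tz":0,"twist":0},
    {"tx":0,"ty":0,"tz":0.15,"twist":0},
    {"tx":0,"ty":0,"tz":0.4,"twist":0},
    {"tx":0,"ty":0,"tz":0.7,"twist":0},
    {"tx":0,"ty":-0.1,"tz":0.75,"twist":0},
    {"tx":0,"ty":-0.4,"tz":0.75,"twist":0},
    {"tx":0.1,"ty":-0.7,"tz":0.75,"twist":0},
    {"tx":0.2,"ty":-1,"tz":0.75,"twist":0},
  ],
  grip=0.8,
)

```text
time_s: 35.65
ee_pos: [0.4559, 0.0594, 0.1959]
tcp_rot: [3.142, 0.001, 0.08]
ft_force: [1.2, 1.7, 0.4]
opening: 0.801
finger_force: 0.0
```

Request:
step_arm(
  rows=[
    {"tx":0.1,"ty":-0.3,"tz":0,"twist":0},
    {"tx":0.2,"ty":-0.6,"tz":0,"twist":0},
    {"tx":0.3,"ty":-0.85,"tz":0,"twist":0},
    {"tx":0.39,"ty":-1,"tz":0,"twist":0},
  ],
)

```text
time_s: 36.15
ee_pos: [0.5338, -0.1414, 0.1954]
tcp_rot: [-3.141, 0.002, 0.077]
ft_force: [-0.3, 0.5, 0.0]
opening: 0.801
finger_force: 0.0
```

```bash
python3 look.py g wrist,side tote,hook,hook_grip,pot_1
```

```text
[ 0.534 -0.141  0.195] [-3.141  0.002  0.077] 36.15 0.8010315380609441 [-0.346  0.504  0.022]
wrist tote [(0.62, [0.503, -0.187, 0.002]), (0.49, [0.713, 0.023, 0.0]), (0.46, [0.46, 0.033, -0.003])]
wrist hook [(0.89, [0.603, 0.032, -0.0])]
wrist hook_grip [(0.61, [0.607, 0.035, 0.074]), (0.22, [0.672, 0.096, -0.002])]
wrist pot_1 [(0.96, [0.596, -0.196, 0.004]), (0.73, [0.537, -0.196, 0.001])]
wrist lid 0.98 [ 0.537 -0.195  0.063] [ 0.537 -0.194  0.063] top 0.065 2473
wrist lid 0.82 [ 0.595 -0.194  0.063] [ 0.595 -0.193  0.064] top 0.065 2852
wrist lid 0.22 [0.474 0.174 0.044] [0.491 0.169 0.039] top 0.04 1527
side tote [(0.76, [0.505, -0.185, 0.0])]
side hook [(0.96, [0.602, 0.032, 0.004]), (0.67, [0.455, 0.034, -0.002])]
side hook_grip [(0.95, [0.6, 0.032, 0.072])]
side pot_1 [(0.94, [0.537, -0.195, 0.008]), (0.75, [0.416, 0.385, 0.005]), (0.7, [0.459, -0.595, 0.001]), (0.62, [0.376, -0.614, -0.0]), (0.6, [0.596, -0.197, 0.006]), (0.51, [0.415, 0.258, 0.009])]
side lid 0.74 [ 0.372 -0.618  0.06 ] [ 0.372 -0.617  0.06 ] top 0.062 500
side lid 0.69 [0.412 0.253 0.066] [0.412 0.253 0.065] top 0.067 109
side lid 0.66 [ 0.594 -0.2    0.065] [ 0.594 -0.2    0.064] top 0.066 218
side lid 0.63 [ 0.505 -0.233  0.076] [ 0.481 -0.183  0.049] top 0.04 437
side lid 0.62 [0.415 0.388 0.067] [0.415 0.386 0.065] top 0.067 96
side lid 0.57 [ 0.456 -0.596  0.061] [ 0.456 -0.597  0.06 ] top 0.063 481
```

Request:
step_arm(
  rows=[
    {"tx":0,"ty":-0.2,"tz":0,"twist":0},
    {"tx":0,"ty":-0.28,"tz":-0.1,"twist":0},
    {"tx":0,"ty":-0.28,"tz":-0.3,"twist":0},
    {"tx":0,"ty":-0.28,"tz":-0.5,"twist":0},
    {"tx":0,"ty":-0.28,"tz":-0.68,"twist":0},
    {"tx":0,"ty":-0.28,"tz":-0.76,"twist":0},
    {"tx":0,"ty":-0.28,"tz":-0.76,"twist":0},
  ],
)

```text
time_s: 37.62
ee_pos: [0.534, -0.1942, 0.0441]
tcp_rot: [-3.141, 0.001, 0.08]
ft_force: [0.7, -0.3, -0.5]
opening: 0.801
finger_force: 0.0
```

Request:
step_arm(
  rows=[
    {"tx":0,"ty":0,"tz":0,"twist":0},
    {"tx":0,"ty":0,"tz":0,"twist":0},
    {"tx":0,"ty":0,"tz":0,"twist":0},
    {"tx":0,"ty":0,"tz":0,"twist":0},
    {"tx":0,"ty":0,"tz":0,"twist":0},
    {"tx":0,"ty":0,"tz":0.1,"twist":0},
    {"tx":0,"ty":0,"tz":0.35,"twist":0},
    {"tx":0,"ty":0,"tz":0.65,"twist":0},
    {"tx":0,"ty":0,"tz":0.75,"twist":0},
    {"tx":0,"ty":0,"tz":0.75,"twist":0},
  ],
  grip=0,
  grip_force=15,
)

```text
time_s: 38.88
ee_pos: [0.5353, -0.1948, 0.1963]
tcp_rot: [3.14, -0.003, 0.079]
ft_force: [0.2, -0.3, -0.8]
opening: 0.55
finger_force: 15.0
```

Request:
step_arm(
  rows=[
    {"tx":0,"ty":0.15,"tz":0,"twist":0},
    {"tx":-0.1,"ty":0.4,"tz":0,"twist":0},
    {"tx":-0.2,"ty":0.7,"tz":0,"twist":0},
    {"tx":-0.25,"ty":1,"tz":0,"twist":0},
  ],
)

```text
time_s: 39.38
ee_pos: [0.4821, 0.0069, 0.1928]
tcp_rot: [-3.141, 0.003, 0.078]
ft_force: [1.0, -0.2, -0.5]
opening: 0.549
finger_force: 15.0
```

Request:
step_arm(
  rows=[
    {"tx":0,"ty":0.3,"tz":0,"twist":0},
    {"tx":0,"ty":0.6,"tz":0,"twist":0},
    {"tx":0,"ty":0.85,"tz":0,"twist":0},
    {"tx":0,"ty":1,"tz":0,"twist":0},
  ],
)

```text
time_s: 39.88
ee_pos: [0.4831, 0.2075, 0.1927]
tcp_rot: [3.141, 0.003, 0.081]
ft_force: [0.4, -1.4, 0.0]
opening: 0.548
finger_force: 15.0
```

Request:
step_arm(
  rows=[
    {"tx":0,"ty":0.3,"tz":0,"twist":0},
    {"tx":0,"ty":0.6,"tz":0,"twist":0},
    {"tx":0,"ty":0.8,"tz":0,"twist":0},
    {"tx":0,"ty":0.92,"tz":0,"twist":0},
    {"tx":0,"ty":0.92,"tz":0,"twist":0},
    {"tx":0,"ty":0.92,"tz":-0.25,"twist":0},
    {"tx":0,"ty":0.92,"tz":-0.5,"twist":0},
    {"tx":0,"ty":0.92,"tz":-0.66,"twist":0},
    {"tx":0,"ty":0.92,"tz":-0.72,"twist":0},
    {"tx":0,"ty":0.92,"tz":-0.745,"twist":0},
    {"tx":0,"ty":0.92,"tz":-0.75,"twist":0},
    {"tx":0,"ty":0.92,"tz":-0.75,"twist":0},
  ],
)

```text
time_s: 41.38
ee_pos: [0.4854, 0.3891, 0.0466]
tcp_rot: [-3.141, -0.002, 0.079]
ft_force: [-1.2, -1.8, 3.2]
opening: 0.549
finger_force: 15.0
```

Request:
step_arm(
  rows=[
    {"tx":0,"ty":0,"tz":0,"twist":0},
    {"tx":0,"ty":0,"tz":0,"twist":0},
    {"tx":0,"ty":0,"tz":0,"twist":0},
    {"tx":0,"ty":0,"tz":0.15,"twist":0},
    {"tx":0,"ty":0,"tz":0.4,"twist":0},
    {"tx":0,"ty":0,"tz":0.7,"twist":0},
    {"tx":0,"ty":-0.1,"tz":0.75,"twist":0},
    {"tx":0,"ty":-0.4,"tz":0.75,"twist":0},
    {"tx":0,"ty":-0.7,"tz":0.75,"twist":0},
    {"tx":0,"ty":-1,"tz":0.75,"twist":0},
  ],
  grip=0.8,
)

```text
time_s: 42.62
ee_pos: [0.4833, 0.1872, 0.1936]
tcp_rot: [3.141, 0.001, 0.08]
ft_force: [0.8, 0.3, 0.1]
opening: 0.799
finger_force: 0.0
```

Request:
step_arm(
  rows=[
    {"tx":0,"ty":-0.3,"tz":0,"twist":0},
    {"tx":0,"ty":-0.6,"tz":0,"twist":0},
    {"tx":0.15,"ty":-0.85,"tz":0,"twist":0},
    {"tx":0.3,"ty":-1,"tz":0,"twist":0},
  ],
)

```text
time_s: 43.12
ee_pos: [0.5439, -0.0133, 0.1938]
tcp_rot: [3.141, 0.001, 0.078]
ft_force: [0.8, -0.6, -0.3]
opening: 0.799
finger_force: 0.0
```

Request:
step_arm(
  rows=[
    {"tx":0.1,"ty":-0.3,"tz":0,"twist":0},
    {"tx":0.25,"ty":-0.6,"tz":0,"twist":0},
    {"tx":0.25,"ty":-0.85,"tz":0,"twist":0},
    {"tx":0.25,"ty":-0.92,"tz":0,"twist":0},
    {"tx":0.25,"ty":-0.92,"tz":-0.1,"twist":0},
    {"tx":0.25,"ty":-0.92,"tz":-0.3,"twist":0},
    {"tx":0.25,"ty":-0.92,"tz":-0.5,"twist":0},
    {"tx":0.25,"ty":-0.92,"tz":-0.68,"twist":0},
    {"tx":0.25,"ty":-0.92,"tz":-0.76,"twist":0},
    {"tx":0.25,"ty":-0.92,"tz":-0.76,"twist":0},
  ],
)

```text
time_s: 44.38
ee_pos: [0.5935, -0.1938, 0.0417]
tcp_rot: [-3.141, 0.002, 0.08]
ft_force: [-0.2, -0.9, -0.2]
opening: 0.799
finger_force: 0.0
```

Request:
step_arm(
  rows=[
    {"tx":0,"ty":0,"tz":0,"twist":0},
    {"tx":0,"ty":0,"tz":0,"twist":0},
    {"tx":0,"ty":0,"tz":0,"twist":0},
    {"tx":0,"ty":0,"tz":0,"twist":0},
    {"tx":0,"ty":0,"tz":0,"twist":0},
    {"tx":0,"ty":0,"tz":0.1,"twist":0},
    {"tx":0,"ty":0,"tz":0.35,"twist":0},
    {"tx":0,"ty":0,"tz":0.65,"twist":0},
    {"tx":0,"ty":0,"tz":0.75,"twist":0},
    {"tx":0,"ty":0,"tz":0.75,"twist":0},
  ],
  grip=0,
  grip_force=15,
)

```text
time_s: 45.62
ee_pos: [0.5954, -0.1948, 0.1955]
tcp_rot: [3.14, -0.004, 0.079]
ft_force: [0.6, 0.4, -1.5]
opening: 0.549
finger_force: 15.0
```

Request:
step_arm(
  rows=[
    {"tx":0,"ty":0.15,"tz":0,"twist":0},
    {"tx":-0.15,"ty":0.4,"tz":0,"twist":0},
    {"tx":-0.3,"ty":0.7,"tz":0,"twist":0},
    {"tx":-0.45,"ty":1,"tz":0,"twist":0},
  ],
)

```text
time_s: 46.12
ee_pos: [0.5064, -0.0013, 0.1912]
tcp_rot: [-3.141, 0.002, 0.079]
ft_force: [0.6, 0.9, -0.1]
opening: 0.551
finger_force: 15.0
```

Request:
step_arm(
  rows=[
    {"tx":-0.1,"ty":0.3,"tz":0,"twist":0},
    {"tx":-0.1,"ty":0.6,"tz":0,"twist":0},
    {"tx":-0.1,"ty":0.85,"tz":0,"twist":0},
    {"tx":-0.1,"ty":1,"tz":0,"twist":0},
  ],
)

```text
time_s: 46.62
ee_pos: [0.4872, 0.1993, 0.1914]
tcp_rot: [3.141, 0.002, 0.081]
ft_force: [0.4, -0.9, -0.6]
opening: 0.549
finger_force: 15.0
```

Request:
step_arm(
  rows=[
    {"tx":0,"ty":0.2,"tz":0,"twist":0},
    {"tx":0,"ty":0.285,"tz":0,"twist":0},
    {"tx":0,"ty":0.285,"tz":0,"twist":0},
    {"tx":0,"ty":0.285,"tz":-0.25,"twist":0},
    {"tx":0,"ty":0.285,"tz":-0.5,"twist":0},
    {"tx":0,"ty":0.285,"tz":-0.66,"twist":0},
    {"tx":0,"ty":0.285,"tz":-0.72,"twist":0},
    {"tx":0,"ty":0.285,"tz":-0.745,"twist":0},
    {"tx":0,"ty":0.285,"tz":-0.75,"twist":0},
    {"tx":0,"ty":0.285,"tz":-0.75,"twist":0},
  ],
)

```text
time_s: 47.88
ee_pos: [0.4895, 0.2538, 0.0443]
tcp_rot: [-3.142, -0.002, 0.079]
ft_force: [-1.0, -1.9, 2.5]
opening: 0.549
finger_force: 15.0
```

Request:
step_arm(
  rows=[
    {"tx":0,"ty":0,"tz":0,"twist":0},
    {"tx":0,"ty":0,"tz":0,"twist":0},
    {"tx":0,"ty":0,"tz":0,"twist":0},
    {"tx":0,"ty":0,"tz":0.15,"twist":0},
    {"tx":0,"ty":0,"tz":0.4,"twist":0},
    {"tx":0,"ty":0,"tz":0.7,"twist":0},
    {"tx":0,"ty":0,"tz":1,"twist":0},
    {"tx":-0.15,"ty":0.1,"tz":1,"twist":0},
    {"tx":-0.35,"ty":0.37,"tz":1,"twist":0},
    {"tx":-0.35,"ty":0.37,"tz":1,"twist":0},
  ],
  grip=0.8,
)

```text
time_s: 49.12
ee_pos: [0.4165, 0.3306, 0.2428]
tcp_rot: [-3.141, 0.0, 0.083]
ft_force: [-0.3, -0.9, -0.8]
opening: 0.797
finger_force: 0.0
```

```bash
python3 look.py i wrist,side,scene tote,hook,hook_grip,hook_tooth,pot_1,case,lid_hinge,lid_edge
python3 - <<'E'
from h import *
for cam in ('side','scene'):
    im,d=capture(cam)
    P=cloud(cam,d>0,d)
    print(cam)
    for y in (.18,.25,.33,.41,.48):
        print(y,[ (round(x,2), round(float(P[(abs(P[:,0]-x)<.012)&(abs(P[:,1]-y)<.02)][:,2].max(initial=-1)),3)) for x in (.58,.6,.62,.64,.66,.68,.70,.72)])
E
```

```text
[0.417 0.331 0.243] [-3.141  0.     0.083] 49.125 0.7974602762571622 [-0.255 -0.945 -0.839]
wrist tote [(0.39, [0.486, 0.253, 0.005])]
wrist hook [(0.94, [0.601, 0.028, 0.001])]
wrist hook_grip []
wrist hook_tooth [(0.68, [0.461, 0.033, -0.004])]
wrist pot_1 [(0.94, [0.482, 0.386, 0.001]), (0.86, [0.486, 0.255, 0.004]), (0.64, [0.412, 0.259, 0.003]), (0.62, [0.415, 0.391, 0.004])]
wrist case [(0.9, [0.454, 0.325, 0.002]), (0.68, [0.488, 0.255, 0.004])]
wrist lid_hinge [(0.63, [0.543, 0.329, 0.041])]
wrist lid_edge [(0.16, [0.6, 0.034, -0.001])]
wrist lid 0.98 [0.49  0.248 0.063] [0.49  0.249 0.064] top 0.065 2194
wrist lid 0.93 [0.487 0.382 0.063] [0.488 0.382 0.064] top 0.065 2218
wrist lid 0.82 [0.42  0.387 0.062] [0.42  0.387 0.064] top 0.065 1937
wrist lid 0.58 [0.417 0.256 0.063] [0.417 0.256 0.064] top 0.065 1873
wrist lid 0.2 [0.574 0.323 0.211] [0.567 0.268 0.21 ] top 0.21 13020
side tote [(0.81, [0.507, -0.186, 0.001])]
side hook [(0.64, [0.598, 0.031, 0.002])]
side hook_grip [(0.59, [0.6, 0.032, 0.074])]
side hook_tooth []
side pot_1 [(0.84, [0.487, 0.254, 0.008]), (0.84, [
[... 2113 characters left out ...]
3), (0.6, 0.206), (0.62, -1.0), (0.64, -1.0), (0.66, 0.057), (0.68, 0.057), (0.7, 0.121), (0.72, 0.124)]
scene
0.18 [(0.58, 0.21), (0.6, 0.203), (0.62, 0.005), (0.64, 0.004), (0.66, 0.008), (0.68, 0.008), (0.7, 0.007), (0.72, 0.01)]
0.25 [(0.58, 0.211), (0.6, 0.204), (0.62, -1.0), (0.64, -1.0), (0.66, -1.0), (0.68, -1.0), (0.7, -1.0), (0.72, -1.0)]
0.33 [(0.58, 0.144), (0.6, -1.0), (0.62, -1.0), (0.64, -1.0), (0.66, -1.0), (0.68, -1.0), (0.7, -1.0), (0.72, -1.0)]
0.41 [(0.58, 0.138), (0.6, -1.0), (0.62, -1.0), (0.64, -1.0), (0.66, -1.0), (0.68, -1.0), (0.7, -1.0), (0.72, -1.0)]
0.48 [(0.58, -1.0), (0.6, -1.0), (0.62, -1.0), (0.64, -1.0), (0.66, -1.0), (0.68, -1.0), (0.7, -1.0), (0.72, -1.0)]
```

View pics/iwrist.png

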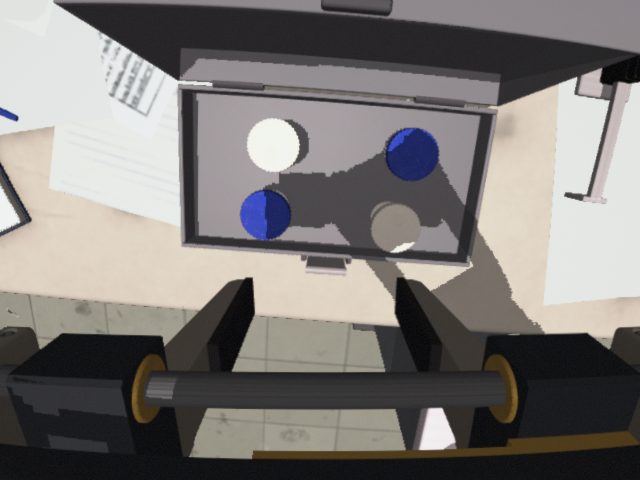

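All four pots stand in the case: white (273,145), blue (411,153), blue (265,214), white (395,227). The lid is at about 1.65 rad, with a black box 124 mm tall behind it. I'll shut the fingers, go over the lid and come down behind its top edge.

Request:
step_arm(
  rows=[
    {"tx":0,"ty":0,"tz":0.2,"twist":0},
    {"tx":0,"ty":0,"tz":0.35,"twist":0},
    {"tx":0,"ty":0,"tz":0.38,"twist":0},
    {"tx":0.3,"ty":0,"tz":0.38,"twist":0},
    {"tx":0.6,"ty":0,"tz":0.38,"twist":0},
    {"tx":0.9,"ty":0,"tz":0.38,"twist":0},
    {"tx":1,"ty":0,"tz":0.38,"twist":0},
    {"tx":1,"ty":0,"tz":0.38,"twist":0},
  ],
  grip=0,
)

```text
time_s: 51.72
ee_pos: [0.6191, 0.3277, 0.3162]
tcp_rot: [3.14, 0.002, 0.078]
ft_force: [-0.9, -0.5, -0.3]
opening: 0.007
finger_force: 0.0
```

Request:
step_arm(
  rows=[
    {"tx":0.08,"ty":0,"tz":0,"twist":0},
    {"tx":0.08,"ty":0,"tz":0,"twist":0},
    {"tx":0.08,"ty":0,"tz":-0.25,"twist":0},
    {"tx":0.08,"ty":0,"tz":-0.5,"twist":0},
    {"tx":0.08,"ty":0,"tz":-0.65,"twist":0},
    {"tx":0.08,"ty":0,"tz":-0.65,"twist":0},
  ],
)

```text
time_s: 52.48
ee_pos: [0.6325, 0.3278, 0.1864]
tcp_rot: [3.14, 0.004, 0.08]
ft_force: [-0.8, -0.6, 0.5]
opening: 0.001
finger_force: 0.0
```

Request:
step_arm(
  rows=[
    {"tx":-0.08,"ty":0,"tz":0.01,"twist":0},
    {"tx":-0.16,"ty":0,"tz":0.02,"twist":0},
    {"tx":-0.26,"ty":0,"tz":0.04,"twist":0},
    {"tx":-0.36,"ty":0,"tz":0.05,"twist":0},
    {"tx":-0.44,"ty":0,"tz":0.05,"twist":0},
    {"tx":-0.52,"ty":0,"tz":0.04,"twist":0},
    {"tx":-0.59,"ty":0,"tz":0.03,"twist":0},
    {"tx":-0.67,"ty":0,"tz":0,"twist":0},
    {"tx":-0.74,"ty":0,"tz":-0.03,"twist":0},
    {"tx":-0.81,"ty":0,"tz":-0.06,"twist":0},
    {"tx":-0.87,"ty":0,"tz":-0.11,"twist":0},
    {"tx":-0.93,"ty":0,"tz":-0.16,"twist":0},
    {"tx":-1,"ty":0,"tz":-0.21,"twist":0},
  ],
)

```text
time_s: 54.1
ee_pos: [0.4337, 0.3282, 0.1457]
tcp_rot: [3.141, 0.0, 0.079]
ft_force: [0.6, -0.5, 0.8]
opening: 0.005
finger_force: 0.3
```

```bash
python3 look.py j side,scene lid_hinge,lid_edge,hook
```

```text
[0.434 0.328 0.146] [3.141 0.    0.079] 54.1 0.004817876388275045 [ 0.634 -0.466  0.784]
side lid_hinge [(0.71, [0.542, 0.325, 0.034])]
side lid_edge [(0.96, [0.413, 0.328, 0.151]), (0.55, [0.716, 0.022, 0.004])]
side hook [(0.74, [0.599, 0.03, 0.003])]
scene lid_hinge [(0.83, [0.54, 0.326, 0.043])]
scene lid_edge [(0.95, [0.411, 0.328, 0.148]), (0.2, [0.606, 0.034, -0.004])]
scene hook [(0.74, [0.605, 0.035, -0.003]), (0.42, [0.674, -0.046, -0.004])]
```

Request:
step_arm(
  rows=[
    {"tx":-0.06,"ty":0,"tz":-0.08,"twist":0},
    {"tx":-0.12,"ty":0,"tz":-0.17,"twist":0},
    {"tx":-0.18,"ty":0,"tz":-0.25,"twist":0},
    {"tx":-0.24,"ty":0,"tz":-0.28,"twist":0},
    {"tx":-0.27,"ty":0,"tz":-0.3,"twist":0},
    {"tx":-0.27,"ty":0,"tz":-0.32,"twist":0},
    {"tx":-0.27,"ty":0,"tz":-0.34,"twist":0},
    {"tx":-0.27,"ty":0,"tz":-0.35,"twist":0},
    {"tx":-0.27,"ty":0,"tz":-0.355,"twist":0},
    {"tx":-0.27,"ty":0,"tz":-0.36,"twist":0},
    {"tx":-0.27,"ty":0,"tz":-0.36,"twist":0},
  ],
)

```text
time_s: 55.88
ee_pos: [0.3806, 0.3284, 0.0746]
tcp_rot: [-3.142, -0.0, 0.079]
ft_force: [0.1, -0.5, -0.2]
opening: 0.007
finger_force: 0.0
```

Request:
step_arm(
  rows=[
    {"tx":0,"ty":0,"tz":-0.006,"twist":0},
    {"tx":0,"ty":0,"tz":-0.012,"twist":0},
    {"tx":0,"ty":0,"tz":-0.018,"twist":0},
    {"tx":0,"ty":0,"tz":-0.018,"twist":0},
  ],
)

```text
time_s: 56.38
ee_pos: [0.3808, 0.3285, 0.0738]
tcp_rot: [-3.141, -0.001, 0.079]
ft_force: [-8.7, -8.3, 40.7]
opening: 0.007
finger_force: 20.3
```

Hard stop at 74 mm, so the lid is shut. I'll retreat and verify.

Request:
step_arm(
  rows=[
    {"tx":0,"ty":0,"tz":0.1,"twist":0},
    {"tx":0,"ty":0,"tz":0.4,"twist":0},
    {"tx":0,"ty":0,"tz":0.7,"twist":0},
    {"tx":0,"ty":-0.2,"tz":1,"twist":0},
    {"tx":-0.1,"ty":-0.5,"tz":1,"twist":0},
    {"tx":-0.1,"ty":-0.8,"tz":1,"twist":0},
    {"tx":-0.1,"ty":-1,"tz":1,"twist":0},
    {"tx":-0.1,"ty":-1,"tz":1,"twist":0},
    {"tx":-0.1,"ty":-1,"tz":1,"twist":0},
  ],
)

```text
time_s: 57.5
ee_pos: [0.3608, 0.1287, 0.2712]
tcp_rot: [-3.141, -0.001, 0.079]
ft_force: [0.2, 0.0, 0.7]
opening: -0.001
finger_force: 0.0
```

```bash
python3 look.py k side,scene lid_hinge,lid_edge,hook,hook_grip,tote,bottle_100,cell_box,vial_2,tip_box
python3 - <<'E'
from h import *
im,d=capture('side');P=cloud('side',d>0,d)
for x in (.38,.40,.45,.5,.53):
    Q=P[(abs(P[:,0]-x)<.008)&(abs(P[:,1]-.25)<.03)]; print(x,len(Q),np.median(Q[:,2]) if len(Q) else None)
E
```

```text
[0.361 0.129 0.271] [-3.141 -0.001  0.079] 57.5 -0.0006249708946276778 [0.163 0.042 0.661]
side lid_hinge [(0.97, [0.539, 0.326, 0.037])]
side lid_edge [(0.81, [0.375, 0.328, 0.072])]
side hook [(0.9, [0.601, 0.033, 0.002])]
side hook_grip [(0.88, [0.6, 0.033, 0.072])]
side tote [(0.65, [0.508, -0.186, -0.001]), (0.55, [0.454, 0.036, 0.001])]
side bottle_100 [(0.7, [0.67, 0.097, 0.002]), (0.56, [0.614, -0.466, 0.113]), (0.44, [0.601, 0.031, 0.072])]
side cell_box [(0.62, [0.67, -0.052, -0.001]), (0.36, [0.612, -0.466, 0.115])]
side vial_2 [(0.56, [0.718, 0.023, 0.003])]
side tip_box [(0.62, [0.615, -0.464, 0.114])]
scene lid_hinge []
scene lid_edge []
scene hook [(0.63, [0.605, 0.035, -0.0])]
scene hook_grip [(0.73, [0.603, 0.032, 0.07])]
scene tote [(0.95, [0.511, -0.191, 0.002])]
scene bottle_100 []
scene cell_box [(0.55, [0.673, -0.045, -0.001])]
scene vial_2 [(0.73, [0.509, -0.192, 0.001]), (0.59, [0.717, 0.022, 0.001])]
scene tip_box [(0.77, [0.612, -0.465, 0.11])]
0.38 53 0.07537007327370815
0.4 55 0.07501717062289348
0.45 54 0.07494728577421539
0.5 55 0.07461993416245782
0.53 48 0.0746021840628524
```

View pics/kside.png

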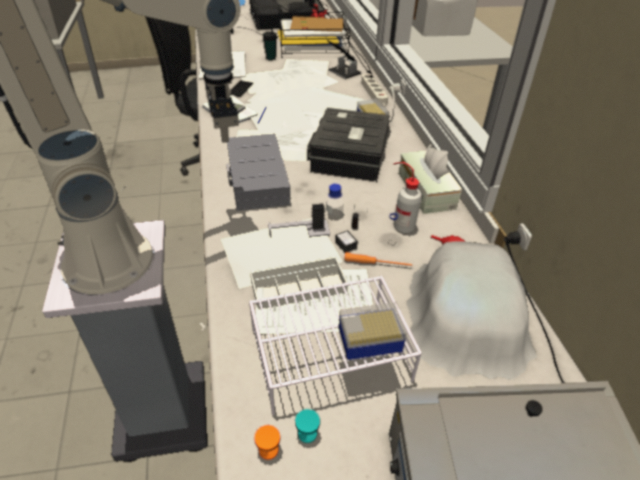

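The case is shut flat (lid at 258,170), the hook stands at (318,218), and the bystanders and look-alikes are where they were.

```bash
python3 -c "
from bench import *
print(sign_off())"
```

```text
the job is handed in; nothing more can be done
None
```

I handed the job in: the tote is clear of the rack, the hook is standing on its foot, all four pots were upright in the case before the lid was shut, and the bystanders are where they started; `sign_off()` returned no verdict.

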